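# Hold the case lid at its balance point for a new stay

## Task

The stay has been taken off this hard case, and I need its lid held while I fit the new one. First take the job-card clipboard off the closed lid and lean it against the front of the battery charger, standing on its lower edge with the clip up and the card facing the robot's side, and let it go. Then swing the lid up by its grab bar, never letting it drop shut or go over backwards, to the balance point where its weight stands over the hinge, and finish there still gripping the bar and holding the lid still; leave everything else where it is.

Things in the scene. Friction and masses are not known exactly. Their poses are not given: they have to be found in the camera images.
- clipboard: Brown clipboard lying face up on the shut lid, 125 (x) x 165 (y) x 4 mm, 180 g. Origin: centre of the underside; z out of the card face, +x from lower edge to clip edge. Steel clip, the place to grip: a block on the face, 24 mm along x, 80 along y, 4 to 20 mm above the underside, centre at x = +43 mm. Centre of mass at x = +15 mm.
- board_foot (a point): Middle of the clipboard's lower edge (the edge away from the clip), on the underside: clipboard x = -62.5 mm. Axes as the clipboard's.
- board_top (a point): Middle of the clipboard's clip edge, on the underside: clipboard x = +62.5 mm. Axes as the clipboard's.
- charger: Black battery charger, 100 mm deep (x), 150 wide (y), 70 high, fixed, left or right of the case. Origin: centre of the underside; its slotted front face at x = -50 mm looks to the robot's side (-x). Cells lie in its top, up to 11 mm proud, from 28 mm behind the front edge. A board leaning on it rests on its top front edge.
- lid_hinge (a point): Middle of the lid's hinge line, on the far rim of the case base, 75 mm above the surface. Axes as the case's: -x points to its front (the robot's side), y along the hinge. The black hard case is 180 mm deep (x), 250 wide (y), 120 high when shut (lid 45 deep), fixed to the surface; its centre is 90 mm in front of the hinge.
- grab_bar (a point): Round steel bar, 12 mm thick, along y on the lid's front, on two end brackets with 100 mm free between. This point: its middle. Lid shut: 216 mm in front of the hinge line, 25 mm above it (100 above the surface), and its centre 36 mm off the lid's front wall, so a finger fits between from above. It swings with the lid and can turn between gripping fingers.
- lid (a joint): Lid angle in rad: 0 shut, growing as the front swings up and back; end stop 1.95. Lid about 0.7 kg, almost no hinge friction: below its balance point at 1.25 rad it falls shut, above it it falls open backwards. At 1.25 rad the lid's outer face is still about 18 degrees short of upright, as the lid is deep.
- goggles: Bystander: black twin-tube binocular goggles, about 120 by 120 by 67 mm, standing on the other side of the case from the charger. Origin: centre of the underside.
- spray_can: Bystander: blue spray can, 62 mm across, 130 mm tall, behind the case to the left. Origin: centre of the underside.
- screwdriver: Bystander: screwdriver 160 mm long lying in front of the case to the left. Origin: centre of the underside.
- lid_stay: Bystander: the new lid stay, a flat slotted steel bar 130 mm long lying in front of the case to the right. Origin: centre of the underside.
- screw_dish: Bystander: steel dish 72 mm across, 22 mm high, in front of the case to the right. Origin: centre of the underside.
- eyepiece: Bystander: short black eyepiece tube standing on end, 48 mm across, 56 mm tall, behind the case to the right. Origin: centre of the underside.
Mind the look-alikes: they are no part of the job. There is more than one size of the clipboard; the one meant has the size given above.

How it is judged:
By the outcome, as a careful person would: the job done as asked, in the order asked, and still so for the second after the job is handed in, while the arm keeps its last pose, push and grip.
It also fails if it takes over 69 s, if anything falls off the work surface, if the arm or the gripper's body presses on something with over 40 N, if the wrist force passes 120 N, or if a joint passes its speed limit or range.

## Robot

A 6-joint arm with a two-finger parallel gripper is mounted at the origin on the work surface. World frame = base frame: x ahead of the robot, y to its left, z up, the work surface at z = 0. Lengths are in mm, angles in rad, forces in N, time in s.
With the tool pointing down it reaches from about 300 to 950 mm from the base axis. Payload 3.1 kg.
Tool frame: the origin (TCP) lies on the centre line of the jaws, within the pads' length; the fingertips stand 8 mm ahead of it and the grasp point (between the pads) lies 11 mm behind it; x points along the fingers, z is the direction in which the jaws open and shut, and the axes are right-handed (so a half turn about x gives the same grasp; the last joint's range is limited). The gripper opens to 85 mm and grips with 20 to 120 N. Pads are 22 mm wide; open, the fingers measure 114 mm over their backs; the gripper's body (76 mm by 85 mm) begins 54 mm behind the grasp point. The pads swing forward as they close: fully open they stand 13 mm farther back than shut.
Start: joints at [-0.07, 0.308, 1.634, -0, 1.2, -0.07], TCP at [625.006, -0.028, 239.272] pointing down, gripper open.
Joint ranges: [-3.06, 3.06], [-0.79, 1.96], [0.05, 2.63], [-1.19, 4.34], [0.05, 2.64], [-2.94, 2.94]. Speed limits (rad/s): [2.79, 2.79, 3.14, 3.14, 3.14, 3.14].

## Interface

Orientations are given as a unit quaternion [x, y, z, w].
In Python, from rig import arm gives the robot as it stands.
- The arm moves only by the tool step_arm, never from a script. Its argument "rows" is a list of rows, each an object with "angular": the turn, a rotation vector about the tool's x, y, z in degrees, a list of three; "travel": the shift along the tool's x, y, z in cm, a list of three; "gripper": the opening, from 0 (shut) to 1 (fully open). In form: [{"angular": [wx, wy, wz], "travel": [tx, ty, tz], "gripper": gripper}, ...]. A call has 1 to 8 rows; each row shifts and turns the pose as measured when the row begins, along the tool's axes as they then stand; what a row does not reach is not made up. A row lasts 1/12 s, in which the tool goes at most 41.7 mm and 7.16 degrees, less where a joint would pass 70% of its speed; a pose out of reach is approached as far as the arm can. A call with a gripper value outside its range is refused whole. The fingers move at their own pace and stop on an object; "squeeze" is the grip in N (left out, the last holds). Time passes only in rows, so rows that do not move let the fingers close. It gives the time, the measured TCP pose, the force and the opening at its end, in the units of the state.
- arm.state(): the state, without advancing time (a new reading comes with each control period).
- arm.camera(name): name is "scene" or "side" or "wrist"; returns the picture (400x640x3 uint8, red, green, blue); there is no depth.
- arm.camera_model(name): a dict with "fx", "fy", "cx", "cy" (pixels), "R" (3x3) and "t" (3): a world point X has camera coordinates R X + t. Camera axes: x right, y down, z forward; pixel columns grow to the right and rows downward; lengths in mm; the calibration is good to about 2 mm. A picture is of the moment at which its call begins: read the wrist's pose just before it. camera_model takes no time and is no camera call; for the wrist camera it gives the pose at the moment of the call.
- arm.sign_off(): hands the job in, once; it reports no verdict.
The state is a dict: "clock": time; "joints": joint angles; "joint_vel": joint speeds; "tau": joint torques, N m; "ee_pos": TCP position; "ee_rot": TCP orientation; "ft_force": force on the tool from outside, world axes, zero at the start; "moment": the same for the moment, N m; "gripper_width": finger opening in mm.
Only numpy, scipy, OpenCV 4.12 (cv2) and the standard library are available. Lean on these libraries where they do the work, as an engineer would, in place of code of your own. Each camera call takes 0.05 s, during which the arm holds its last target.

## Working session

There is one attempt and no reset: what is moved stays moved. The work goes in short steps, Python scripts to look and compute and a tool call to move; the robot and the scene stay as the last step left them, time stands still between calls to the robot, and variables do not carry over. Pictures are saved under pics/ and viewed, and the job is handed in when it is done.

Besides the shell and the picture viewer there is one more tool, called after "Emit:" by a JSON object that holds its "op" and its "data", one argument or row to a line. step_arm: Moves the arm, as the interface text tells. Its arguments: {"type":"object","properties":{"rows":{"type":"array"},"squeeze":{"type":"number"}},"required":["rows"]}

```bash
mkdir -p pics; ls; python3 - <<'E'
from rig import arm
import cv2
s=arm.state();print(s)
for n in ["scene","side","wrist"]:
    cv2.imwrite(f"pics/{n}0.png",arm.camera(n)[:,:,::-1])
    m=arm.camera_model(n);print(n,m)
E
```

```text
pics
{'clock': 0.0, 'joints': array([-6.97138407e-02,  3.08995709e-01,  1.63517760e+00,  7.36410744e-06,
        1.19970173e+00, -6.97161188e-02]), 'joint_vel': array([-0.00118446,  0.0004646 , -0.00122966, -0.00052525,  0.00084696,
        0.00073745]), 'tau': array([ 1.43707580e-04, -4.15252447e+01, -2.76667070e+01, -1.74997494e-04,
        1.01000658e-02, -1.14578896e-05]), 'ee_pos': array([6.24202478e+02, 2.18628313e-02, 2.38057106e+02]), 'ee_rot': array([5.87716406e-05, 7.07911139e-01, 5.84886572e-05, 7.06301503e-01]), 'ft_force': array([ 0.32802327,  0.74098496, -0.28407364]), 'moment': array([ 0.02597888,  0.04086728, -0.00685301]), 'gripper_width': 85.99195902238402}
scene {'fx': 389.2611568391932, 'fy': 389.2611568391932, 'cx': 321.04184064222386, 'cy': 204.31155527199445, 'R': array([[-0.28481068,  0.95856104, -0.00660335],
       [ 0.75735215,  0.22079335, -0.61454701],
       [-0.58762284, -0.18003061, -0.78885257]]), 't': array([ 123.5685329 , -324.31356061, 1617.77964998])}
side {'fx': 453.9688563840085, 'fy': 453.9688563840085, 'cx': 318.7992047783226, 'cy': 201.8750164111341, 'R': array([[ 0.85834099, -0.51307138,  0.00291572],
       [-0.33001754, -0.55643512, -0.76254074],
       [ 0.39286023,  0.65355774, -0.64693363]]), 't': array([-424.54814859,  256.71031039, 1080.89222892])}
wrist {'fx': 326.8610422905536, 'fy': 326.8610422905536, 'cx': 316.7986332848752, 'cy': 198.97235587541024, 'R': array([[ 9.99998042e-01, -1.38423679e-03, -1.41421843e-03],
       [-8.58152124e-04, -9.47282583e-01,  3.20398146e-01],
       [-1.78317138e-03, -3.20396305e-01, -9.47281916e-01]]), 't': array([-625.31502748,  -40.99368555,  380.6783076 ])}
```

View pics/scene0.png

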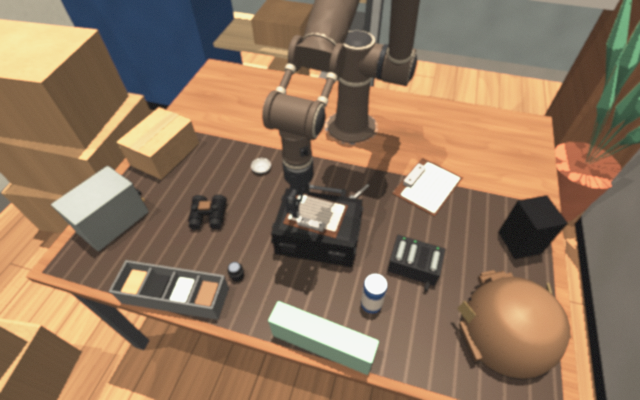

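View pics/side0.png

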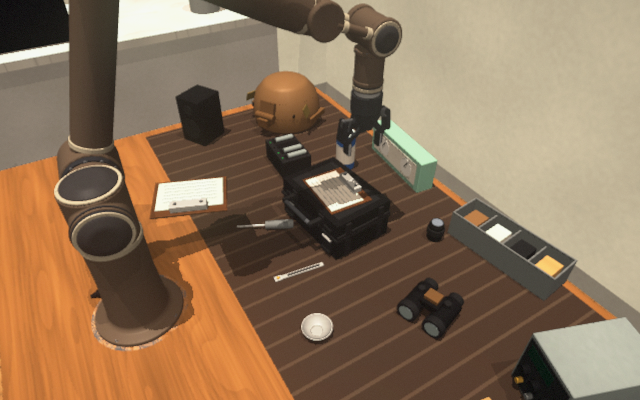

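View pics/wrist0.png

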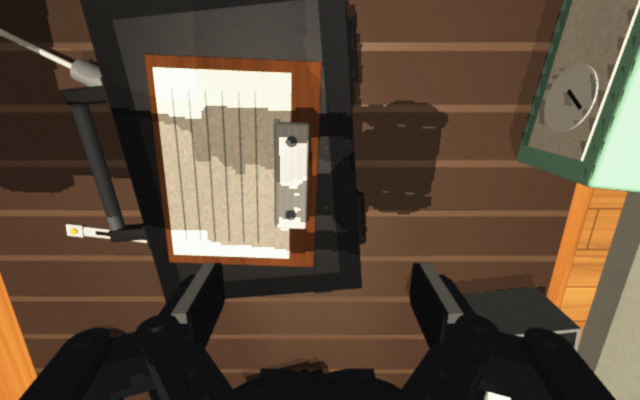

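The wrist view shows the clipboard on the case lid at about (147-322, 56-267), with its clip on the far side near (292,178). The grab bar is at about (100,160). In the scene view the charger is left of the case at (417,258), and the second, larger clipboard at (430,185) is a decoy.

```bash
python3 - <<'E'
import cv2
w=cv2.imread('pics/wrist0.png');s=cv2.imread('pics/scene0.png');d=cv2.imread('pics/side0.png')
cv2.imwrite('pics/w_crop.png',cv2.resize(w[0:310,50:380],None,fx=2.3,fy=1.9,interpolation=cv2.INTER_CUBIC)[:600,:800])
cv2.imwrite('pics/s_crop.png',cv2.resize(s[170:310,260:460],None,fx=4,fy=4,interpolation=cv2.INTER_CUBIC))
cv2.imwrite('pics/d_crop.png',cv2.resize(d[120:260,225:425],None,fx=4,fy=4,interpolation=cv2.INTER_CUBIC))
E
```

```text
(no output)
```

View pics/s_crop.png

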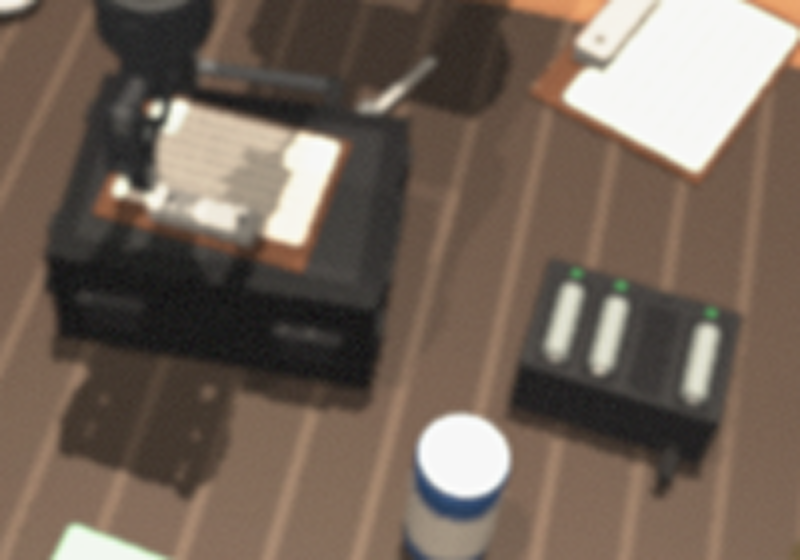

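View pics/d_crop.png

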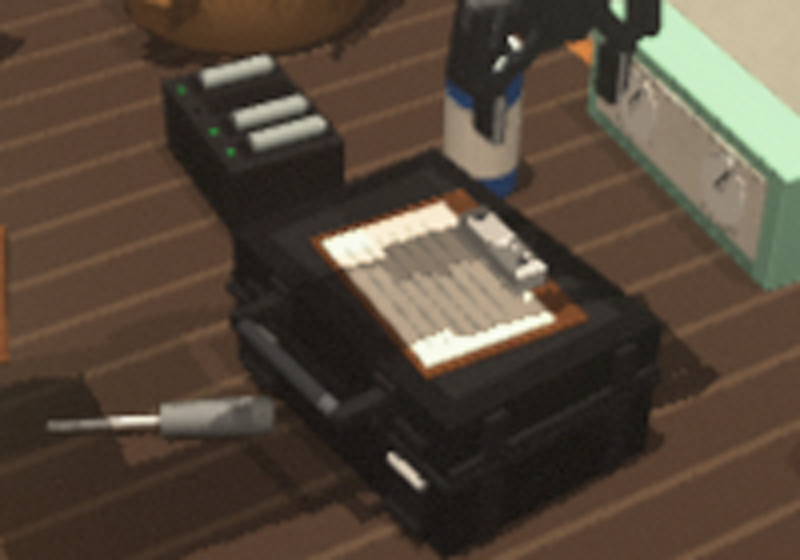

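View pics/w_crop.png

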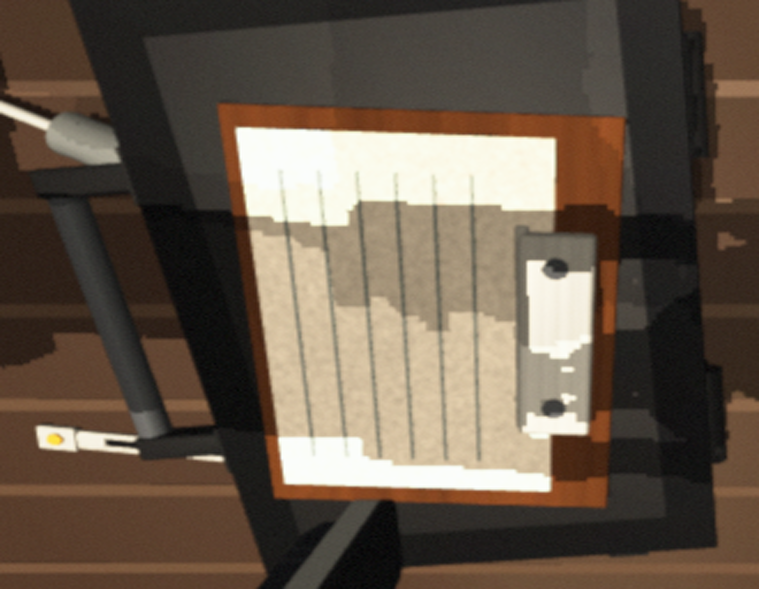

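```bash
cat > h.py <<'E'
import numpy as np
from rig import arm
def ray(m,u,v):
    R=np.array(m['R']);t=np.array(m['t'])
    return -R.T@t, R.T@np.array([(u-m['cx'])/m['fx'],(v-m['cy'])/m['fy'],1])
def onz(m,u,v,z):
    c,d=ray(m,u,v); return c+d*(z-c[2])/d[2]
def proj(m,X):
    p=np.array(m['R'])@np.array(X,float)+np.array(m['t']); return np.array([m['fx']*p[0]/p[2]+m['cx'],m['fy']*p[1]/p[2]+m['cy']])
E
python3 - <<'E'
from h import *
np.set_printoptions(precision=1,suppress=True)
w,s,d=[arm.camera_model(n) for n in("wrist","scene","side")]
W=lambda u,v,z:onz(w,50+u/2.3,v/1.9,z)
S=lambda u,v,z:onz(s,260+u/4,170+v/4,z)
D=lambda u,v,z:onz(d,225+u/4,120+v/4,z)
print("cam",ray(w,0,0)[0])
b=[W(*p,124) for p in[(219,103),(625,118),(605,506),(275,497)]]
print("board",b, np.linalg.norm(np.diff(b+[b[0]],axis=0),axis=1), "mean",np.mean(b,0))
b=[D(*p,124) for p in[(312,240),(462,190),(587,317),(430,377)]]
print("board side",b,np.linalg.norm(np.diff(b+[b[0]],axis=0),axis=1), np.mean(b,0))
print("clip W140",[W(*p,140) for p in[(517,230),(597,235),(588,435),(517,430)]])
print("bar W",W(62,197,106),W(152,432,106)); print("bar D", D(245,325,106),D(335,405,106))
print("lid W back", W(680,0,120),W(715,545,120)); print("lid front",W(75,0,120),W(258,560,120))
print("chg S",[S(*p,70) for p in[(552,262),(740,315),(712,430),(518,385)]])
print("chg D",[D(*p,70) for p in[(163,82),(230,172),(343,150),(268,55)]])
print("lid S",[S(*p,120) for p in[(110,75),(408,118),(378,300),(55,258)]])
print("lid D",[D(*p,120) for p in[(235,240),(435,430),(660,320),(435,152)]])
E
```

```text
cam [626.   82.3 372.9]
board [array([505.6, 105.1, 124. ]), array([629.1,  99.8, 124. ]), array([622.2, -63.3, 124. ]), array([498.8, -58.6, 124. ])] [123.6 163.3 123.5 163.9] mean [563.9  20.7 124. ]
board side [array([503.9, 102.1, 124. ]), array([626.1,  98.5, 124. ]), array([619.6, -63.6, 124. ]), array([498.5, -60.9, 124. ])] [122.2 162.2 121.2 163.1] [562.  19. 124.]
clip W140 [array([596.4,  60.8, 140. ]), array([620.5,  59. , 140. ]), array([616.8, -21. , 140. ]), array([593. , -18.8, 140. ])]
bar W [437.2  71.2 106. ] [447.  -34.5 106. ]
bar D [430.3  63.9 106. ] [442.9 -35.8 106. ]
lid W back [645.2 139.  120. ] [664.9 -86.6 120. ]
lid front [466.9 139.3 120. ] [485.1 -94.8 120. ]
chg S [array([531.3, 277. ,  70. ]), array([538.8, 420.4,  70. ]), array([641.3, 410.6,  70. ]), array([644.4, 271.3,  70. ])]
chg D [array([536.4, 416.2,  70. ]), array([525. , 272.6,  70. ]), array([616.1, 253.6,  70. ]), array([632.1, 408.9,  70. ])]
lid S [array([487.4, -96. , 120. ]), array([463.6, 144.1, 120. ]), array([633.6, 160.8, 120. ]), array([665. , -75.7, 120. ])]
lid D [array([460. , 134.2, 120. ]), array([ 477.4, -100.4,  120. ]), array([662.6, -87.1, 120. ]), array([638.1, 153.7, 120. ])]
```

Emit:
{"op": "step_arm", "data": {
  "rows": [
    {"angular":[1.2,0,0],"travel":[3.0,0.9,-0.8],"gripper":0.5},
    {"angular":[1.2,0,0],"travel":[3.0,0.9,-0.8],"gripper":0.5},
    {"angular":[0,0,0],"travel":[0,0,0],"gripper":0.5}
  ]
}}

```text
clock: 0.4
ee_pos: [610.1, 17.8, 178.6]
ee_rot: [0.016, 0.706, -0.016, 0.708]
ft_force: [-1.5, -0.6, -0.5]
gripper_width: 51.4
```

```bash
cat >> h.py <<'E'
import cv2,json
from scipy.spatial.transform import Rotation as Ro
np.set_printoptions(precision=2,suppress=True)
def rep():
    s=arm.state(); M=Ro.from_quat(s['ee_rot']).as_matrix()
    print("t",round(s['clock'],2),"pos",s['ee_pos'],"F",s['ft_force'],"w",round(s['gripper_width'],1)); print("q",s['joints'],"\n",M)
    open('log.jsonl','a').write(json.dumps([list(map(float,s['joints'])),list(map(float,s['ee_pos'])),list(map(float,s['ee_rot']))])+"\n")
    return s,M
def shot(n,f,crop=None,k=1):
    m=arm.camera_model(n);im=arm.camera(n)[:,:,::-1]
    if crop: im=im[crop[1]:crop[3],crop[0]:crop[2]]
    cv2.imwrite('pics/'+f,cv2.resize(im,None,fx=k,fy=k,interpolation=cv2.INTER_CUBIC)); return m
E
python3 - <<'E'
from h import *
rep(); shot('wrist','w1.png')
E
```

```text
t 0.4 pos [610.1   17.82 178.61] F [-1.48 -0.56 -0.47] w 51.4
q [-0.04  0.34  1.72 -0.    1.08  0.  ] 
 [[ 0.    0.04  1.  ]
 [-0.    1.   -0.04]
 [-1.   -0.    0.  ]]
```

View pics/w1.png

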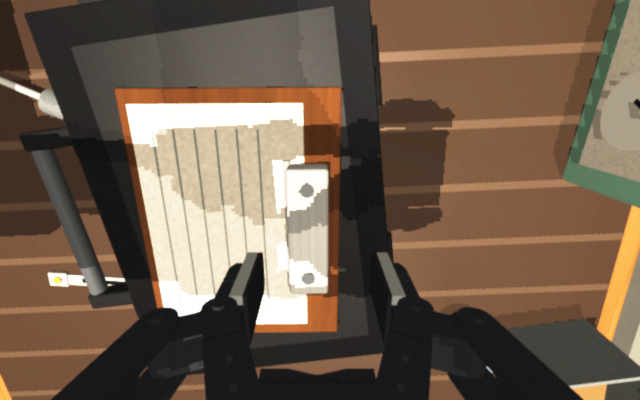

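```bash
python3 - <<'E'
from h import *
w=arm.camera_model('wrist')
for p in[(287,165),(328,165),(327,293),(287,293)]: print(onz(w,*p,140))
print([onz(w,*p,124) for p in[(116,88),(341,88),(337,332),(161,325)]])
print("bar",[onz(w,*p,106) for p in[(48,143),(92,292)]],[onz(w,*p,106) for p in[(38,148),(83,296)]],[onz(w,*p,103) for p in[(60,143),(104,292)]])
E
```

```text
[599.39  60.24 140.  ]
[621.83  59.18 140.  ]
[618.38 -22.89 140.  ]
[593.27 -21.61 140.  ]
[array([506.77, 104.43, 124.  ]), array([631.07,  98.78, 124.  ]), array([624.6, -67.2, 124. ]), array([500.02, -54.59, 124.  ])]
bar [array([445.48,  74.06, 106.  ]), array([443.91, -36.79, 106.  ])] [array([438.16,  71.21, 106.  ]), array([436.3 , -39.91, 106.  ])] [array([450.73,  73.33, 103.  ]), array([450.45, -39.2 , 103.  ])]
```

Emit:
{"op": "step_arm", "data": {
  "rows": [
    {"angular":[0,0,0],"travel":[1.5,0.1,-0.2],"gripper":0.45},
    {"angular":[0,0,0],"travel":[1.5,0,0],"gripper":0.45},
    {"angular":[0,0,0],"travel":[0.7,0,0],"gripper":0.45},
    {"angular":[0,0,0],"travel":[0.1,0,0],"gripper":0.45}
  ]
}}

```text
clock: 0.78
ee_pos: [616.1, 16.7, 148.6]
ee_rot: [0.014, 0.701, -0.016, 0.713]
ft_force: [-1.1, -0.6, -0.8]
gripper_width: 38.2
```

Emit:
{"op": "step_arm", "data": {
  "rows": [
    {"angular":[0,0,0],"travel":[0.2,0,0],"gripper":0.45},
    {"angular":[0,0,0],"travel":[0,0,0],"gripper":0.45}
  ]
}}

```text
clock: 0.95
ee_pos: [618.0, 16.0, 148.6]
ee_rot: [0.013, 0.7, -0.016, 0.714]
ft_force: [0.2, 0.2, -1.0]
gripper_width: 38.6
```

```bash
python3 - <<'E'
from h import *
rep(); shot('wrist','w2.png')
E
```

```text
t 0.95 pos [618.    16.   148.62] F [ 0.18  0.16 -0.95] w 38.6
q [-0.04  0.38  1.73 -0.    1.01 -0.  ] 
 [[ 0.02  0.04  1.  ]
 [-0.    1.   -0.04]
 [-1.   -0.    0.02]]
```

View pics/w2.png

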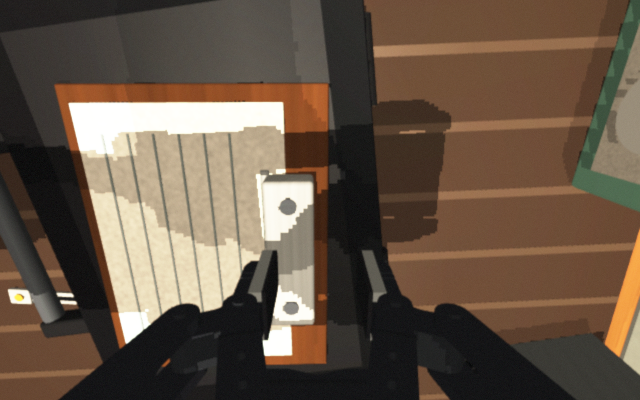

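Emit:
{"op": "step_arm", "data": {
  "rows": [
    {"angular":[0,1.2,0],"travel":[0,0.2,-0.5],"gripper":0.45},
    {"angular":[0,0,0],"travel":[0,0.1,-0.5],"gripper":0.45},
    {"angular":[0,0,0],"travel":[0,0,0],"gripper":0.45}
  ]
}}

```text
clock: 1.25
ee_pos: [609.7, 19.3, 151.8]
ee_rot: [0.014, 0.706, -0.016, 0.708]
ft_force: [0.0, 0.3, -0.0]
gripper_width: 38.3
```

```bash
python3 - <<'E'
from h import *
rep()
E
```

```text
t 1.25 pos [609.68  19.29 151.81] F [ 0.02  0.34 -0.01] w 38.3
q [-0.04  0.37  1.74 -0.    1.03  0.  ] 
 [[ 0.    0.04  1.  ]
 [-0.    1.   -0.04]
 [-1.   -0.    0.  ]]
```

Emit:
{"op": "step_arm", "data": {
  "rows": [
    {"angular":[0,0,0],"travel":[1.0,0,-0.1],"gripper":0.45},
    {"angular":[0,0,0],"travel":[0.4,0,-0.1],"gripper":0.45},
    {"angular":[0,0,0],"travel":[0,0,0],"gripper":0.45}
  ]
}}

```text
clock: 1.5
ee_pos: [608.1, 19.6, 138.0]
ee_rot: [0.014, 0.705, -0.016, 0.709]
ft_force: [-0.2, -0.1, 0.3]
gripper_width: 38.6
```

```bash
python3 - <<'E'
from h import *
rep()
E
```

```text
t 1.5 pos [608.07  19.58 137.99] F [-0.19 -0.14  0.29] w 38.6
q [-0.04  0.38  1.75 -0.    1.    0.  ] 
 [[ 0.01  0.04  1.  ]
 [-0.    1.   -0.04]
 [-1.   -0.    0.01]]
```

Now a slow descent to about 133 mm, watching the force.

Emit:
{"op": "step_arm", "data": {
  "rows": [
    {"angular":[0,0.3,0],"travel":[0.2,0,0],"gripper":0.42},
    {"angular":[0,0,0],"travel":[0.15,0,0],"gripper":0.4},
    {"angular":[0,0,0],"travel":[0,0,0],"gripper":0.4}
  ]
}}

```text
clock: 1.75
ee_pos: [607.1, 19.7, 132.9]
ee_rot: [0.014, 0.708, -0.015, 0.706]
ft_force: [0.7, -0.3, -0.4]
gripper_width: 34.2
```

```bash
python3 - <<'E'
from h import *
rep(); shot('wrist','w3.png')
shot('side','d3.png',(280,100,480,240),4)
E
```

```text
t 1.75 pos [607.07  19.67 132.86] F [ 0.72 -0.33 -0.36] w 34.2
q [-0.04  0.39  1.75 -0.    1.    0.  ] 
 [[-0.    0.04  1.  ]
 [-0.    1.   -0.04]
 [-1.   -0.   -0.  ]]
```

View pics/w3.png

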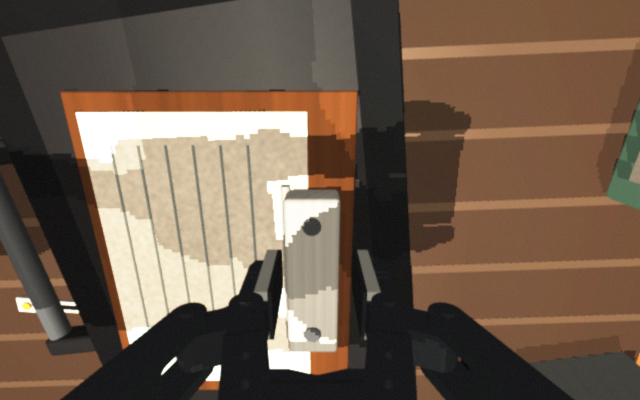

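View pics/d3.png

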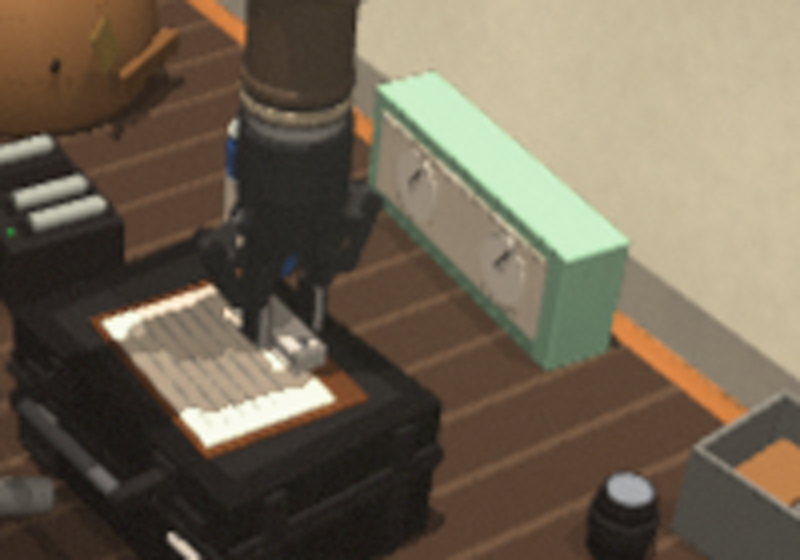

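Emit:
{"op": "step_arm", "data": {
  "rows": [
    {"angular":[0,0,0],"travel":[0,0,0.05],"gripper":0.3},
    {"angular":[0,0,0],"travel":[0,0,0],"gripper":0.2},
    {"angular":[0,0,0],"travel":[0,0,0],"gripper":0.0}
  ],
  "squeeze": 60
}}

```text
clock: 2.1
ee_pos: [608.0, 19.6, 133.6]
ee_rot: [0.014, 0.708, -0.015, 0.706]
ft_force: [0.6, -0.3, -0.7]
gripper_width: 22.3
```

```bash
python3 - <<'E'
from h import *
rep()
E
```

```text
t 2.1 pos [608.01  19.57 133.65] F [ 0.61 -0.29 -0.72] w 22.3
q [-0.04  0.39  1.75 -0.    1.    0.  ] 
 [[-0.    0.04  1.  ]
 [-0.    1.   -0.04]
 [-1.   -0.   -0.  ]]
```

Emit:
{"op": "step_arm", "data": {
  "rows": [
    {"angular":[0,0,0],"travel":[-0.5,0,0],"gripper":0.0},
    {"angular":[0,0,0],"travel":[-1.5,0,0],"gripper":0.0},
    {"angular":[0,0,0],"travel":[-2.5,0,0],"gripper":0.0},
    {"angular":[0,0,0],"travel":[-3,0,0],"gripper":0.0},
    {"angular":[0,0,0],"travel":[-2,0,0],"gripper":0.0},
    {"angular":[0,0,0],"travel":[0,0,0],"gripper":0.0}
  ]
}}

```text
clock: 2.6
ee_pos: [605.3, 19.9, 228.7]
ee_rot: [0.014, 0.711, -0.015, 0.703]
ft_force: [0.9, -0.2, -0.6]
gripper_width: 22.4
```

```bash
python3 - <<'E'
from h import *
rep(); shot('wrist','w4.png')
shot('side','d4.png',(280,60,480,200),4)
E
```

```text
t 2.6 pos [605.34  19.87 228.66] F [ 0.92 -0.21 -0.63] w 22.4
q [-0.04  0.29  1.68 -0.    1.18  0.  ] 
 [[-0.01  0.04  1.  ]
 [-0.    1.   -0.04]
 [-1.   -0.   -0.01]]
```

View pics/w4.png

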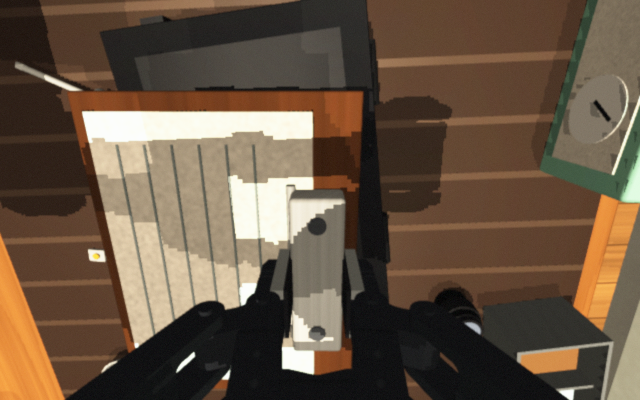

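View pics/d4.png

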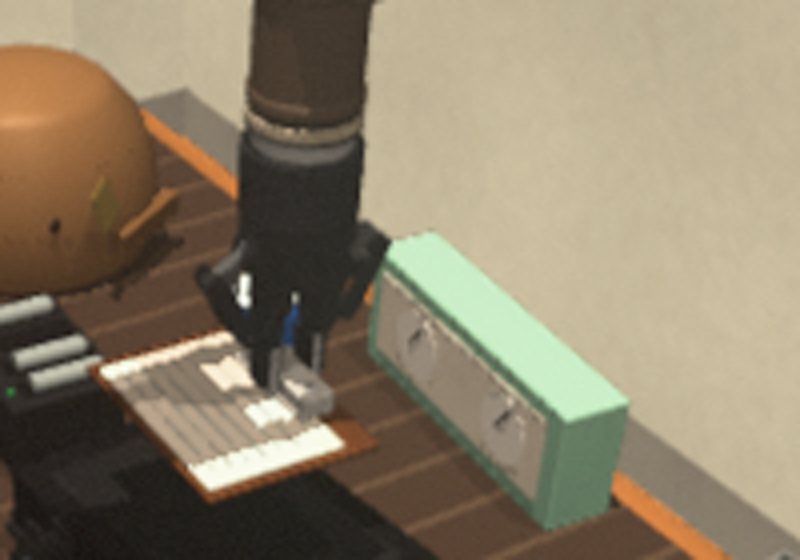

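Emit:
{"op": "step_arm", "data": {
  "rows": [
    {"angular":[0,0,0],"travel":[-2.0,0,0],"gripper":0.0},
    {"angular":[0,0,0],"travel":[-2.9,1.0,-1.5],"gripper":0.0},
    {"angular":[0,0,0],"travel":[-2.8,2.2,-1.7],"gripper":0.0},
    {"angular":[0,0,0],"travel":[-2.8,2.2,-1.7],"gripper":0.0},
    {"angular":[0,0,0],"travel":[-2.8,2.2,-1.7],"gripper":0.0},
    {"angular":[0,0,0],"travel":[-2.8,2.2,-1.7],"gripper":0.0},
    {"angular":[0,0,0],"travel":[-1.5,1,-1],"gripper":0.0},
    {"angular":[0,0,0],"travel":[0,0,0],"gripper":0.0}
  ]
}}

```text
clock: 3.37
ee_pos: [507.4, 134.8, 387.5]
ee_rot: [0.015, 0.726, -0.017, 0.688]
ft_force: [0.4, 0.9, -0.8]
gripper_width: 22.4
```

```bash
python3 - <<'E'
from h import *
rep(); m=shot('wrist','w5.png')
cat=[json.loads(l) for l in open('log.jsonl')]
cat.insert(0,[[-6.97138407e-02,3.08995709e-01,1.63517760e+00,0,1.19970173e+00,-6.97161188e-02],[624.2,0.02,238.06],[0,0,0,1]])
from scipy.optimize import least_squares
Q=np.array([c[0] for c in cat]);P=np.array([c[1] for c in cat])
for q,p in zip(Q,P): print(q, p, np.hypot(p[0],p[1]),np.arctan2(p[1],p[0]))
def f(x):
    a2,a3,b3,L,d1=x
    s=Q[:,1]+Q[:,2];e=s+Q[:,4]
    r=a2*np.sin(Q[:,1])+a3*np.sin(s)+b3*np.cos(s)+L*np.sin(e)
    z=d1+a2*np.cos(Q[:,1])+a3*np.cos(s)-b3*np.sin(s)+L*np.cos(e)
    return np.r_[r-np.hypot(P[:,0],P[:,1]),z-P[:,2],0.001*(x-[400,400,0,250,300])]
s=least_squares(f,[400,400,0,250,300]);print(s.x,s.cost,s.fun[:len(Q)*2])
E
```

```text
t 3.37 pos [507.38 134.8  387.48] F [ 0.43  0.87 -0.81] w 22.4
q [0.17 0.04 1.65 0.01 1.5  0.22] 
 [[-0.05  0.05  1.  ]
 [-0.    1.   -0.05]
 [-1.   -0.   -0.05]]
[-0.07  0.31  1.64  0.    1.2  -0.07] [624.2    0.02 238.06] 624.2000003204101 3.2041012485030154e-05
[-0.04  0.34  1.72 -0.    1.08  0.  ] [610.1   17.82 178.61] 610.3614948316109 0.02919712435479075
[-0.04  0.38  1.73 -0.    1.01 -0.  ] [618.    16.   148.62] 618.2022207840546 0.025877495607903235
[-0.04  0.37  1.74 -0.    1.03  0.  ] [609.68  19.29 151.81] 609.9875466757048 0.03163006218769767
[-0.04  0.38  1.75 -0.    1.    0.  ] [608.07  19.58 137.99] 608.3889306071499 0.03219413905048893
[-0.04  0.39  1.75 -0.    1.    0.  ] [607.07  19.67 132.86] 607.3931972346711 0.03238273371372293
[-0.04  0.39  1.75 -0.    1.    0.  ] [608.01  19.57 133.65] 608.3294986037472 0.03217578158639472
[-0.04  0.29  1.68 -0.    1.18  0.  ] [605.34  19.87 228.66] 605.6668696779075 0.03281420569892648
[0.17 0.04 1.65 0.01 1.5  0.22] [507.38 134.8  387.48] 524.9774984331564 0.2596784436632312
[486.63 527.42  38.57 291.62 294.42] 0.1716215715297717 [ 0.14 -0.11 -0.28 -0.02 -0.07  0.1   0.09  0.13 -0.15  0.03 -0.02 -0.08
 -0.06 -0.08 -0.09 -0.09  0.06  0.33]
```

View pics/w5.png

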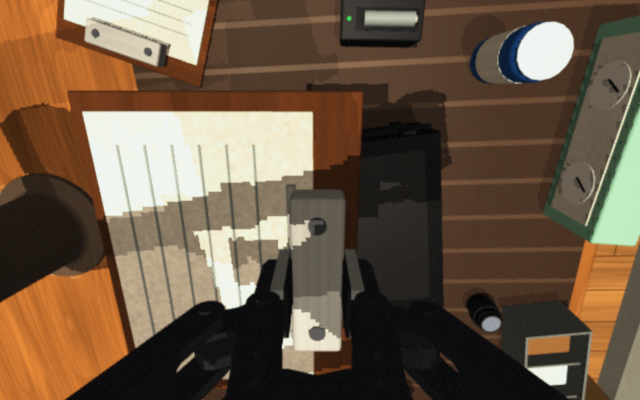

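```bash
cat > kin.py <<'E'
from h import *
from scipy.optimize import least_squares
PAR=dict(a2=486.6,a3=527.4,b3=38.6,L=291.6,d1=294.4,y1=43.5,y2=0.,s4=1)
C=np.array([[0,0,1],[0,1,0],[-1,0,0.]]).T  # cols: tool axes in flange: x_tool=flange z
C=np.array([[0,0,-1],[0,1,0],[1,0,0.]])
LO=np.array([-3.06,-.79,.05,-1.19,.05,-2.94]);HI=np.array([3.06,1.96,2.63,4.34,2.64,2.94])
def Rz(a):return Ro.from_euler('z',a).as_matrix()
def Ry(a):return Ro.from_euler('y',a).as_matrix()
def fk(q,p=PAR):
    A=Rz(q[0]);s=q[1]+q[2]
    P=np.array([0,0,p['d1']])+A@np.array([0,p['y1'],0])+A@Ry(q[1])@np.array([0,0,p['a2']])
    B=A@Ry(s);P=P+B@np.array([p['b3'],0,p['a3']])
    D=B@Rz(p['s4']*q[3])@Ry(q[4]);P=P+D@np.array([0,p['y2'],p['L']])
    return P,D@Rz(q[5])@C
def ik(P,R,q0,p=PAR,w=0.0):
    def f(q):
        a,b=fk(q,p);return np.r_[(a-P)/100,Ro.from_matrix(b.T@R).as_rotvec()*2,w*(q-q0)]
    s=least_squares(f,np.clip(q0,LO+1e-3,HI-1e-3),bounds=(LO,HI));return s.x,s.cost
def target(lean,yaw):
    l=np.radians(lean);x=np.array([np.cos(l),0,-np.sin(l)]);z=np.array([np.sin(l),0,np.cos(l)])
    return Rz(np.radians(yaw))@np.c_[x,np.cross(z,x),z]
E
python3 - <<'E'
from kin import *
cat=[json.loads(l) for l in open('log.jsonl')]
for c in cat[-2:]:
    P,R=fk(c[0]);print(P,c[1],"\n",R@Ro.from_quat(c[2]).as_matrix().T)
rng=np.random.default_rng(0)
for s4 in(1,-1):
    p=dict(PAR,s4=s4);seen=[]
    for yaw in(-3,25,-30):
      for k in range(60):
        q,c=ik(np.array([520,347,112.]),target(14,yaw),rng.uniform(LO,HI),p)
        if c<1e-6 and not any(np.allclose(q,x,atol=.05) for x in seen): seen.append(q);print(s4,yaw,q)
E
```

```text
[606.93  19.86 228.67] [605.3408163443121, 19.870910724905247, 228.65688212702779] 
 [[ 1.  0.  0.]
 [-0.  1.  0.]
 [ 0. -0.  1.]]
[509.19 134.99 387.76] [507.3763647296139, 134.79836191473754, 387.48489697505846] 
 [[ 1.  0. -0.]
 [-0.  1.  0.]
 [ 0. -0.  1.]]
1 -3 [0.89 0.62 2.17 4.19 1.13 2.82]
-1 -3 [0.89 0.62 2.17 2.09 1.13 2.82]
-1 -30 [0.98 0.73 1.88 1.5  1.33 2.59]
```

Emit:
{"op": "step_arm", "data": {
  "rows": [
    {"angular":[0,0,5],"travel":[0,0,0],"gripper":0.0},
    {"angular":[0,0,5],"travel":[0,0,0],"gripper":0.0},
    {"angular":[0,0,0],"travel":[0,0,0],"gripper":0.0}
  ]
}}

```text
clock: 3.67
ee_pos: [506.3, 133.8, 377.8]
ee_rot: [0.078, 0.725, 0.044, 0.683]
ft_force: [0.0, -1.3, -2.9]
gripper_width: 22.5
```

```bash
python3 - <<'E'
from kin import *
s,M=rep()
for s4 in (1,-1):
    P,R=fk(s['joints'],dict(PAR,s4=s4));print(s4,P,s['ee_pos']);print(R@M.T)
    P,R=fk(s['joints'],dict(PAR,s4=s4,y1=0,y2=43.5));print(s4,P)
E
```

```text
t 3.67 pos [506.29 133.79 377.79] F [ 0.01 -1.31 -2.87] w 22.5
q [0.07 0.03 1.69 0.18 1.47 0.1 ] 
 [[-0.06  0.05  1.  ]
 [ 0.17  0.98 -0.04]
 [-0.98  0.17 -0.06]]
1 [507.99 130.78 377.78] [506.29 133.79 377.79]
[[ 1.  0.  0.]
 [-0.  1.  0.]
 [-0. -0.  1.]]
1 [509.18 130.18 385.41]
-1 [515.18  28.18 377.78] [506.29 133.79 377.79]
[[ 1.   -0.05 -0.03]
 [ 0.06  0.94  0.34]
 [ 0.01 -0.34  0.94]]
-1 [514.09  27.42 370.15]
```

```bash
python3 - <<'E'
from kin import *
s=arm.state();q0=s['joints']
qf=np.array([0.89,0.62,2.17,4.19,1.13,2.82])
for lean in (10,14,18,22):
  for yaw in (0,-3):
    q,c=ik(np.array([520,347,112.]),target(lean,yaw),qf);print(lean,yaw,q,c)
for P in ([520,330,112],[520,360,112],[500,347,200],[480,347,250],[450,347,250],[450,347,300],[500,300,300],[500,250,300],[550,250,300]):
    q,c=ik(np.array(P,float),target(14,-3),qf);print(P,q,c)
E
```

```text
10 0 [0.88 0.66 2.18 4.08 1.21 2.9 ] 2.2262600444473405e-26
10 -3 [0.9  0.67 2.16 4.16 1.22 2.87] 3.418922713278708e-20
14 0 [0.87 0.61 2.19 4.11 1.12 2.86] 2.5530673782510845e-30
14 -3 [0.89 0.62 2.17 4.19 1.13 2.82] 2.2174185921846704e-20
18 0 [0.86 0.56 2.2  4.14 1.02 2.8 ] 6.2513211161401795e-25
18 -3 [0.88 0.57 2.17 4.23 1.04 2.77] 2.6354208425567294e-29
22 0 [0.85 0.52 2.19 4.19 0.93 2.74] 9.937929658339976e-26
22 -3 [0.87 0.53 2.17 4.27 0.95 2.71] 3.837083578846917e-22
[520, 330, 112] [0.86 0.61 2.2  4.16 1.13 2.85] 1.6589261199426072e-22
[520, 360, 112] [0.91 0.63 2.14 4.22 1.13 2.81] 9.301439861641188e-30
[500, 347, 200] [0.93 0.39 2.22 4.31 1.07 2.64] 1.5125204014471904e-18
[480, 347, 250] [0.95 0.26 2.26 4.34 1.05 2.56] 0.0027597785623307094
[450, 347, 250] [1.   0.24 2.31 4.34 1.08 2.59] 0.009237400496319301
[450, 347, 300] [0.99 0.12 2.31 4.34 1.04 2.5 ] 0.023054851043202495
[500, 300, 300] [0.85 0.09 2.3  4.34 0.94 2.43] 0.0006608655429442786
[500, 250, 300] [0.76 0.01 2.37 4.28 0.88 2.44] 3.769387882726594e-30
[550, 250, 300] [0.66 0.08 2.3  4.19 0.82 2.48] 3.358344748669503e-18
```

```bash
cat > plan.py <<'E'
from kin import *
def rel(qa,qb):
    Pa,Ra=fk(qa);Pb,Rb=fk(qb);return Ra.T@(Pb-Pa)/10, np.degrees(Ro.from_matrix(Ra.T@Rb).as_rotvec())
BC=[np.array([13.65,y,z]) for y in(-83,82) for z in(-105.5,19.5)]
def show(q):
    P,R=fk(q); c=np.array([P+R@b for b in BC]);return P,R[:,0],c[:,2].min(),c[:,0].min(),c[:,0].max(),c[:,1].max()
E
python3 - <<'E'
from plan import *
q0=arm.state()['joints'];qs,_=ik(np.array([550,250,300.]),target(14,-3),np.array([.66,.08,2.3,4.19,.82,2.48]))
print(qs)
for k in range(0,33,2):
    q=q0+(qs-q0)*k/32; P,x,*b=show(q); t,w=rel(q,q+(qs-q0)/32); print(k,P.round(),x,np.round(b),np.linalg.norm(t).round(2),np.linalg.norm(w).round(1))
E
```

```text
[0.66 0.08 2.3  4.19 0.82 2.48]
0 [508. 131. 378.] [-0.06  0.17 -0.98] [349. 398. 531. 218.] 4.48 8.3
2 [496. 218. 378.] [-0.07  0.41 -0.91] [330. 374. 532. 315.] 4.15 8.6
4 [483. 296. 393.] [-0.09  0.61 -0.79] [332. 352. 534. 395.] 3.75 8.8
6 [474. 363. 421.] [-0.09  0.78 -0.62] [353. 339. 537. 452.] 3.3 9.1
8 [469. 416. 456.] [-0.06  0.9  -0.43] [391. 338. 544. 485.] 2.82 9.4
10 [471. 453. 495.] [-0.01  0.97 -0.23] [441. 352. 554. 496.] 2.32 9.6
12 [480. 475. 532.] [ 0.07  1.   -0.03] [498. 382. 565. 498.] 1.87 9.8
14 [495. 483. 562.] [0.17 0.97 0.14] [536. 415. 587. 512.] 1.54 10.0
16 [516. 478. 583.] [0.3  0.91 0.28] [537. 439. 628. 512.] 1.45 10.1
18 [539. 462. 591.] [0.44 0.82 0.37] [529. 474. 659. 493.] 1.64 10.2
20 [563. 438. 585.] [0.59 0.7  0.41] [515. 514. 679. 464.] 1.99 10.2
22 [583. 408. 564.] [0.72 0.57 0.39] [494. 555. 684. 450.] 2.41 10.2
24 [598. 375. 529.] [0.84 0.43 0.33] [426. 589. 675. 433.] 2.82 10.2
26 [603. 341. 482.] [0.93 0.29 0.23] [358. 606. 657. 413.] 3.19 10.1
28 [597. 308. 426.] [0.98 0.16 0.09] [295. 600. 635. 390.] 3.5 10.0
30 [580. 277. 364.] [ 1.    0.05 -0.07] [240. 582. 600. 362.] 3.74 10.0
32 [550. 250. 300.] [ 0.97 -0.05 -0.24] [194. 533. 572. 333.] 3.9 9.9
```

```bash
cat > nxt.py <<'E'
import sys
from plan import *
def rows(waypts,g=0.0):
    """from current joints through list of joint waypoints; prints rows"""
    q=arm.state()['joints'];out=[]
    for w in waypts:
        t,a=rel(q,w);out.append('{"angular": %s, "travel": %s, "gripper": %s}'%([round(float(v),1) for v in a],[round(float(v),2) for v in t],g));q=w
    print('['+', '.join(out)+']')
def along(Q0,Q1,n,N):
    q=arm.state()['joints'];u=np.clip((q-Q0)@(Q1-Q0)/((Q1-Q0)@(Q1-Q0)),0,1);print('u',u.round(3))
    W=[]
    for k in range(1,n+1):
        uu=min(1,u+k/N);e=Q0+(Q1-Q0)*uu
        W.append(e+(q-(Q0+(Q1-Q0)*u))*max(0,1-k/3))
    rows(W)
Q0=np.array([0.07,0.03,1.69,0.18,1.47,0.10]);QS=np.array([.66,.08,2.3,4.19,.82,2.48])
if __name__=='__main__': rep(); along(Q0,QS,8,50)
E
python3 nxt.py
```

```text
t 3.67 pos [506.29 133.79 377.79] F [ 0.01 -1.31 -2.87] w 22.5
q [0.07 0.03 1.69 0.18 1.47 0.1 ] 
 [[-0.06  0.05  1.  ]
 [ 0.17  0.98 -0.04]
 [-0.98  0.17 -0.06]]
u 0.0
[{"angular": [2.8, 0.7, 4.5], "travel": [0.7, 2.77, -0.45], "gripper": 0.0}, {"angular": [2.9, 1.0, 4.4], "travel": [0.74, 2.67, -0.6], "gripper": 0.0}, {"angular": [3.1, 1.2, 4.3], "travel": [0.77, 2.55, -0.74], "gripper": 0.0}, {"angular": [3.1, 1.4, 4.2], "travel": [0.79, 2.4, -0.9], "gripper": 0.0}, {"angular": [3.3, 1.6, 4.1], "travel": [0.8, 2.27, -1.0], "gripper": 0.0}, {"angular": [3.4, 1.8, 4.0], "travel": [0.81, 2.12, -1.1], "gripper": 0.0}, {"angular": [3.5, 2.0, 3.9], "travel": [0.82, 1.98, -1.17], "gripper": 0.0}, {"angular": [3.7, 2.1, 3.8], "travel": [0.82, 1.83, -1.23], "gripper": 0.0}]
```

Emit:
{"op": "step_arm", "data": {
  "rows": [
    {"angular":[2.8,0.7,4.5],"travel":[0.7,2.8,-0.5],"gripper":0.0},
    {"angular":[2.9,1.0,4.4],"travel":[0.7,2.7,-0.6],"gripper":0.0},
    {"angular":[3.1,1.2,4.3],"travel":[0.8,2.6,-0.7],"gripper":0.0},
    {"angular":[3.1,1.4,4.2],"travel":[0.8,2.4,-0.9],"gripper":0.0}
  ]
}}

```text
clock: 4.0
ee_pos: [492.4, 241.3, 369.5]
ee_rot: [0.261, 0.734, 0.065, 0.623]
ft_force: [-0.3, 0.4, -2.0]
gripper_width: 22.3
```

```bash
python3 nxt.py
```

```text
t 4.0 pos [492.4  241.31 369.54] F [-0.33  0.35 -1.98] w 22.3
q [0.1  0.05 1.75 0.5  1.41 0.29] 
 [[-0.09  0.3   0.95]
 [ 0.46  0.85 -0.23]
 [-0.88  0.42 -0.22]]
u 0.08
[{"angular": [2.8, 1.5, 4.2], "travel": [0.55, 2.65, -1.22], "gripper": 0.0}, {"angular": [2.9, 1.8, 4.1], "travel": [0.6, 2.51, -1.35], "gripper": 0.0}, {"angular": [3.0, 2.0, 4.0], "travel": [0.63, 2.37, -1.47], "gripper": 0.0}, {"angular": [3.7, 2.1, 3.8], "travel": [0.82, 1.83, -1.23], "gripper": 0.0}, {"angular": [3.8, 2.3, 3.6], "travel": [0.81, 1.69, -1.28], "gripper": 0.0}, {"angular": [3.9, 2.4, 3.5], "travel": [0.8, 1.54, -1.31], "gripper": 0.0}, {"angular": [4.1, 2.5, 3.4], "travel": [0.78, 1.4, -1.32], "gripper": 0.0}, {"angular": [4.2, 2.6, 3.2], "travel": [0.75, 1.27, -1.32], "gripper": 0.0}]
```

Tracks well. Continuing.

Emit:
{"op": "step_arm", "data": {
  "rows": [
    {"angular":[2.8,1.5,4.2],"travel":[0.5,2.6,-1.2],"gripper":0.0},
    {"angular":[2.9,1.8,4.1],"travel":[0.6,2.5,-1.3],"gripper":0.0},
    {"angular":[3.0,2.0,4.0],"travel":[0.6,2.4,-1.5],"gripper":0.0},
    {"angular":[3.7,2.1,3.8],"travel":[0.8,1.8,-1.2],"gripper":0.0},
    {"angular":[3.8,2.3,3.6],"travel":[0.8,1.7,-1.3],"gripper":0.0},
    {"angular":[3.9,2.4,3.5],"travel":[0.8,1.5,-1.3],"gripper":0.0},
    {"angular":[4.1,2.5,3.4],"travel":[0.8,1.4,-1.3],"gripper":0.0},
    {"angular":[4.2,2.6,3.2],"travel":[0.7,1.3,-1.3],"gripper":0.0}
  ]
}}

```text
clock: 4.67
ee_pos: [470.7, 415.8, 424.9]
ee_rot: [0.575, 0.729, 0.058, 0.366]
ft_force: [-0.6, 1.1, -1.0]
gripper_width: 22.6
```

```bash
python3 nxt.py
```

```text
t 4.67 pos [470.67 415.76 424.92] F [-0.61  1.12 -1.02] w 22.6
q [0.2  0.07 1.87 1.15 1.3  0.68] 
 [[-0.07  0.8   0.6 ]
 [ 0.88  0.33 -0.34]
 [-0.47  0.51 -0.72]]
u 0.242
[{"angular": [3.2, 3.0, 3.3], "travel": [0.44, 1.79, -2.29], "gripper": 0.0}, {"angular": [3.3, 3.1, 3.1], "travel": [0.48, 1.6, -2.37], "gripper": 0.0}, {"angular": [3.4, 3.3, 2.9], "travel": [0.51, 1.4, -2.43], "gripper": 0.0}, {"angular": [4.7, 3.0, 2.6], "travel": [0.59, 0.81, -1.2], "gripper": 0.0}, {"angular": [4.8, 3.0, 2.5], "travel": [0.54, 0.73, -1.15], "gripper": 0.0}, {"angular": [4.9, 3.0, 2.4], "travel": [0.48, 0.66, -1.09], "gripper": 0.0}, {"angular": [5.0, 3.1, 2.3], "travel": [0.42, 0.61, -1.04], "gripper": 0.0}, {"angular": [5.0, 3.1, 2.2], "travel": [0.36, 0.57, -0.98], "gripper": 0.0}]
```

Emit:
{"op": "step_arm", "data": {
  "rows": [
    {"angular":[3.2,3.0,3.3],"travel":[0.4,1.8,-2.3],"gripper":0.0},
    {"angular":[3.3,3.1,3.1],"travel":[0.5,1.6,-2.4],"gripper":0.0},
    {"angular":[3.4,3.3,2.9],"travel":[0.5,1.4,-2.4],"gripper":0.0},
    {"angular":[4.7,3.0,2.6],"travel":[0.6,0.8,-1.2],"gripper":0.0},
    {"angular":[4.8,3.0,2.5],"travel":[0.5,0.7,-1.2],"gripper":0.0},
    {"angular":[4.9,3.0,2.4],"travel":[0.5,0.7,-1.1],"gripper":0.0},
    {"angular":[5.0,3.1,2.3],"travel":[0.4,0.6,-1.0],"gripper":0.0},
    {"angular":[5.0,3.1,2.2],"travel":[0.4,0.6,-1.0],"gripper":0.0}
  ]
}}

```text
clock: 5.33
ee_pos: [491.2, 496.5, 524.1]
ee_rot: [0.753, 0.658, -0.001, -0.016]
ft_force: [-1.1, 0.7, -1.2]
gripper_width: 22.5
```

```bash
python3 nxt.py
```

```text
t 5.33 pos [491.15 496.47 524.13] F [-1.08  0.74 -1.21] w 22.5
q [0.31 0.08 1.98 1.81 1.19 1.06] 
 [[ 0.13  0.99 -0.02]
 [ 0.99 -0.13  0.02]
 [ 0.02 -0.03 -1.  ]]
u 0.407
[{"angular": [4.2, 3.8, 1.7], "travel": [0.36, 0.51, -2.3], "gripper": 0.0}, {"angular": [4.3, 3.9, 1.5], "travel": [0.36, 0.35, -2.27], "gripper": 0.0}, {"angular": [4.4, 3.9, 1.3], "travel": [0.36, 0.2, -2.23], "gripper": 0.0}, {"angular": [5.3, 3.2, 1.7], "travel": [0.08, 0.53, -0.78], "gripper": 0.0}, {"angular": [5.4, 3.2, 1.6], "travel": [0.01, 0.55, -0.75], "gripper": 0.0}, {"angular": [5.4, 3.2, 1.6], "travel": [-0.06, 0.57, -0.73], "gripper": 0.0}, {"angular": [5.4, 3.2, 1.5], "travel": [-0.13, 0.61, -0.73], "gripper": 0.0}, {"angular": [5.5, 3.2, 1.4], "travel": [-0.19, 0.64, -0.73], "gripper": 0.0}]
```

Emit:
{"op": "step_arm", "data": {
  "rows": [
    {"angular":[4.2,3.8,1.7],"travel":[0.4,0.5,-2.3],"gripper":0.0},
    {"angular":[4.3,3.9,1.5],"travel":[0.4,0.3,-2.3],"gripper":0.0},
    {"angular":[4.4,3.9,1.3],"travel":[0.4,0.2,-2.2],"gripper":0.0},
    {"angular":[5.3,3.2,1.7],"travel":[0.1,0.5,-0.8],"gripper":0.0},
    {"angular":[5.4,3.2,1.6],"travel":[0,0.5,-0.7],"gripper":0.0},
    {"angular":[5.4,3.2,1.6],"travel":[-0.1,0.6,-0.7],"gripper":0.0},
    {"angular":[5.4,3.2,1.5],"travel":[-0.1,0.6,-0.7],"gripper":0.0},
    {"angular":[5.5,3.2,1.4],"travel":[-0.2,0.6,-0.7],"gripper":0.0}
  ]
}}

```text
clock: 6.0
ee_pos: [550.5, 481.0, 570.9]
ee_rot: [0.743, 0.499, -0.081, -0.438]
ft_force: [0.2, 1.2, -0.9]
gripper_width: 22.4
```

```bash
python3 nxt.py
```

```text
t 6.0 pos [550.54 481.04 570.87] F [ 0.22  1.16 -0.94] w 22.4
q [0.43 0.08 2.07 2.48 1.07 1.45] 
 [[ 0.49  0.67 -0.56]
 [ 0.81 -0.12  0.57]
 [ 0.32 -0.73 -0.6 ]]
u 0.575
[{"angular": [5.2, 3.9, 0.3], "travel": [0.02, -0.19, -1.88], "gripper": 0.0}, {"angular": [5.3, 3.8, 0.1], "travel": [0.01, -0.29, -1.83], "gripper": 0.0}, {"angular": [5.3, 3.8, -0.1], "travel": [-0.01, -0.37, -1.78], "gripper": 0.0}, {"angular": [5.5, 3.3, 1.0], "travel": [-0.46, 0.79, -0.91], "gripper": 0.0}, {"angular": [5.5, 3.4, 0.9], "travel": [-0.51, 0.82, -0.98], "gripper": 0.0}, {"angular": [5.5, 3.4, 0.8], "travel": [-0.55, 0.83, -1.07], "gripper": 0.0}, {"angular": [5.5, 3.4, 0.7], "travel": [-0.6, 0.83, -1.16], "gripper": 0.0}, {"angular": [5.5, 3.5, 0.6], "travel": [-0.64, 0.82, -1.26], "gripper": 0.0}]
```

Emit:
{"op": "step_arm", "data": {
  "rows": [
    {"angular":[5.2,3.9,0.3],"travel":[0,-0.2,-1.9],"gripper":0.0},
    {"angular":[5.3,3.8,0.1],"travel":[0,-0.3,-1.8],"gripper":0.0},
    {"angular":[5.3,3.8,-0.1],"travel":[0,-0.4,-1.8],"gripper":0.0},
    {"angular":[5.5,3.3,1.0],"travel":[-0.5,0.8,-0.9],"gripper":0.0},
    {"angular":[5.5,3.4,0.9],"travel":[-0.5,0.8,-1.0],"gripper":0.0},
    {"angular":[5.5,3.4,0.8],"travel":[-0.6,0.8,-1.1],"gripper":0.0},
    {"angular":[5.5,3.4,0.7],"travel":[-0.6,0.8,-1.2],"gripper":0.0},
    {"angular":[5.5,3.5,0.6],"travel":[-0.6,0.8,-1.3],"gripper":0.0}
  ]
}}

```text
clock: 6.67
ee_pos: [608.3, 395.6, 519.7]
ee_rot: [-0.541, -0.255, 0.12, 0.792]
ft_force: [0.2, 1.2, -1.3]
gripper_width: 22.6
```

```bash
python3 nxt.py
```

```text
t 6.67 pos [608.3  395.61 519.68] F [ 0.2   1.17 -1.28] w 22.6
q [0.52 0.09 2.17 3.16 0.96 1.85] 
 [[ 0.84  0.09 -0.53]
 [ 0.47  0.39  0.8 ]
 [ 0.27 -0.92  0.28]]
u 0.744
[{"angular": [5.8, 3.3, -0.8], "travel": [-0.3, -0.35, -1.39], "gripper": 0.0}, {"angular": [5.8, 3.2, -1.0], "travel": [-0.32, -0.4, -1.39], "gripper": 0.0}, {"angular": [5.8, 3.2, -1.1], "travel": [-0.34, -0.45, -1.39], "gripper": 0.0}, {"angular": [5.4, 3.6, 0.0], "travel": [-0.74, 0.6, -1.74], "gripper": 0.0}, {"angular": [5.4, 3.6, -0.2], "travel": [-0.75, 0.5, -1.85], "gripper": 0.0}, {"angular": [5.4, 3.6, -0.3], "travel": [-0.76, 0.4, -1.95], "gripper": 0.0}, {"angular": [5.3, 3.6, -0.5], "travel": [-0.76, 0.27, -2.03], "gripper": 0.0}, {"angular": [5.3, 3.6, -0.7], "travel": [-0.75, 0.14, -2.11], "gripper": 0.0}]
```

Emit:
{"op": "step_arm", "data": {
  "rows": [
    {"angular":[5.8,3.3,-0.8],"travel":[-0.3,-0.3,-1.4],"gripper":0.0},
    {"angular":[5.8,3.2,-1.0],"travel":[-0.3,-0.4,-1.4],"gripper":0.0},
    {"angular":[5.8,3.2,-1.1],"travel":[-0.3,-0.5,-1.4],"gripper":0.0},
    {"angular":[5.4,3.6,0.0],"travel":[-0.7,0.6,-1.7],"gripper":0.0},
    {"angular":[5.4,3.6,-0.2],"travel":[-0.8,0.5,-1.9],"gripper":0.0},
    {"angular":[5.4,3.6,-0.3],"travel":[-0.8,0.4,-2.0],"gripper":0.0},
    {"angular":[5.3,3.6,-0.5],"travel":[-0.8,0.3,-2.0],"gripper":0.0},
    {"angular":[5.3,3.6,-0.7],"travel":[-0.8,0.1,-2.1],"gripper":0.0}
  ]
}}

```text
clock: 7.33
ee_pos: [600.4, 299.1, 377.8]
ee_rot: [-0.202, 0.021, 0.06, 0.977]
ft_force: [1.2, -0.1, -2.4]
gripper_width: 22.3
```

```bash
python3 nxt.py;python3 - <<'E'
from h import *
shot('scene','s6.png'); shot('side','d6.png')
E
```

```text
t 7.33 pos [600.38 299.12 377.84] F [ 1.19 -0.1  -2.36] w 22.3
q [0.63 0.09 2.26 3.86 0.85 2.25] 
 [[ 0.99 -0.13  0.02]
 [ 0.11  0.91  0.4 ]
 [-0.07 -0.39  0.92]]
u 0.916
[{"angular": [6.1, 2.7, -1.6], "travel": [-0.55, -0.65, -1.57], "gripper": 0.0}, {"angular": [6.1, 2.6, -1.7], "travel": [-0.54, -0.77, -1.56], "gripper": 0.0}, {"angular": [6.1, 2.5, -1.9], "travel": [-0.53, -0.9, -1.54], "gripper": 0.0}, {"angular": [5.2, 3.3, -1.5], "travel": [-0.67, -0.62, -2.27], "gripper": 0.0}, {"angular": [1.2, 0.7, -0.4], "travel": [-0.13, -0.18, -0.5], "gripper": 0.0}, {"angular": [0.0, 0.0, 0.0], "travel": [0.0, 0.0, 0.0], "gripper": 0.0}, {"angular": [0.0, 0.0, 0.0], "travel": [0.0, 0.0, 0.0], "gripper": 0.0}, {"angular": [0.0, 0.0, 0.0], "travel": [0.0, 0.0, 0.0], "gripper": 0.0}]
```

View pics/s6.png

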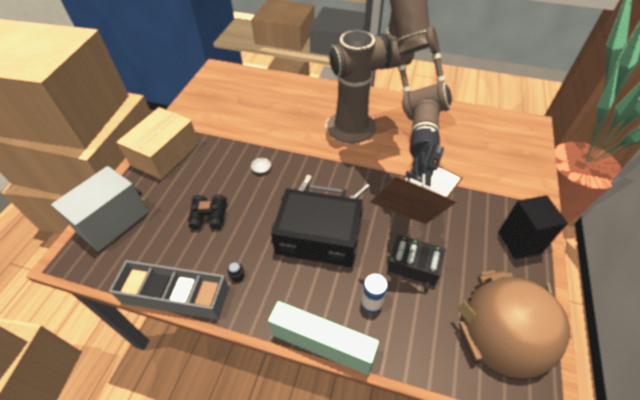

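View pics/d6.png

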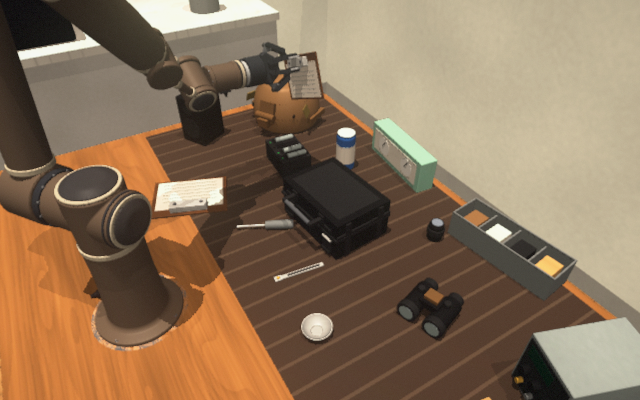

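```bash
python3 - <<'E'
import cv2
d=cv2.imread('pics/side0.png');s=cv2.imread('pics/scene0.png')
a=cv2.resize(d[125:195,255:325],None,fx=8,fy=8,interpolation=cv2.INTER_CUBIC)
b=cv2.resize(s[225:295,380:455],None,fx=8,fy=8,interpolation=cv2.INTER_CUBIC)
cv2.imwrite('pics/c1.png',cv2.convertScaleAbs(a,alpha=2,beta=20));cv2.imwrite('pics/c2.png',cv2.convertScaleAbs(b,alpha=2,beta=20))
E
```

```text
(no output)
```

View pics/c1.png

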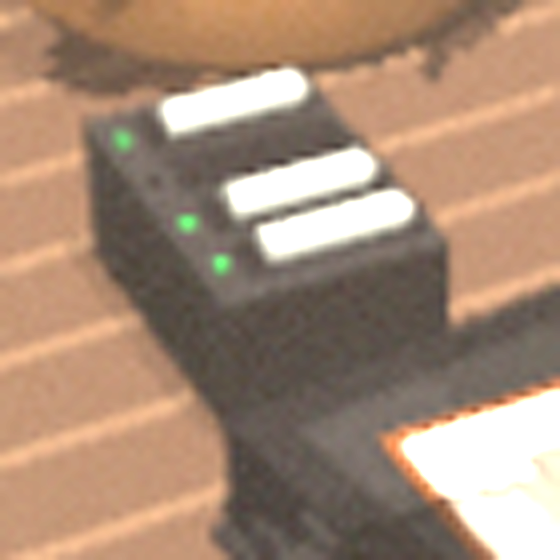

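View pics/c2.png

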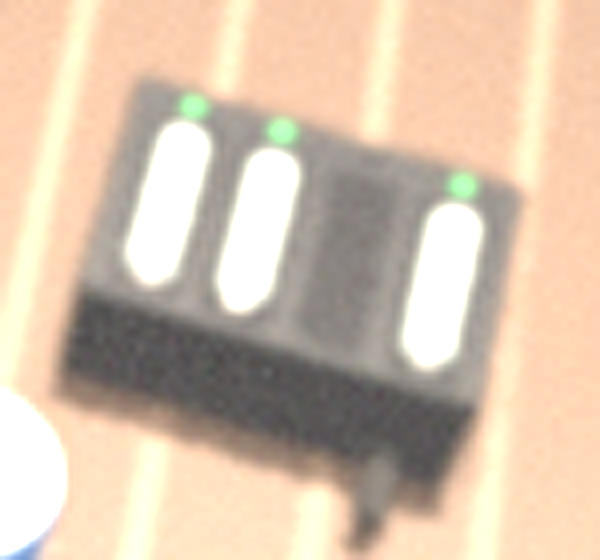

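```bash
python3 - <<'E'
from kin import *
s,d=[arm.camera_model(n) for n in("scene","side")]
S=lambda u,v,z:onz(s,380+u/8,225+v/8,z)
D=lambda u,v,z:onz(d,255+u/8,125+v/8,z)
print("S FR FL BL BR",*[S(*p,70) for p in[(135,78),(522,188),(472,408),(82,290)]],sep="\n")
print("D FL FR BR",*[D(*p,70) for p in[(88,122),(220,305),(445,238)]],D(102,248,0),sep="\n")
print(show:=None)
E
```

```text
S FR FL BL BR
[529.49 273.23  70.  ]
[537.75 421.07  70.  ]
[635.72 412.84  70.  ]
[627.38 270.39  70.  ]
D FL FR BR
[537.83 417.14  70.  ]
[524.71 271.97  70.  ]
[623.5  267.09  70.  ]
[542.7  424.93   0.  ]
None
```

```bash
cat > cart.py <<'E'
from plan import *
F0=np.array([532.5,346,0]);YAW=-3.5
FT=np.array([13.65,0.,-105.5])
def tcp(off,z,lean=14,dy=0):
    R=target(lean,YAW);n=Rz(np.radians(YAW))
    foot=F0+n@np.array([off,dy,0])+[0,0,z]
    return foot-R@FT,R
def go(P,R,n,g=0.0,extra=1.0):
    s=arm.state();Pa=s['ee_pos'];Ra=Ro.from_quat(s['ee_rot']).as_matrix()
    t=Ra.T@(P-Pa)/10;a=np.degrees(Ro.from_matrix(Ra.T@R).as_rotvec())
    print('tot travel',t.round(2),'ang',a.round(2),'per row',(t/n).round(2),(a/n).round(2),'norm',np.linalg.norm(t/n).round(2),np.linalg.norm(a/n).round(2))
def wpose():
    s=arm.state();Ra=Ro.from_quat(s['ee_rot']).as_matrix();f=s['ee_pos']+Ra@FT
    n=Rz(np.radians(YAW)).T@(f-F0); print('foot(off,dy,z)',n.round(1),'lean',np.degrees(np.arctan2(-Ra[2,0],np.hypot(*Ra[:2,0]))).round(2),'yaw',np.degrees(np.arctan2(Ra[1,0],Ra[0,0])).round(2),'roll',np.degrees(Ra[2,1]).round(2))
E
python3 - <<'E'
from cart import *
q=arm.state()['joints']
for o,z in((-30,130),(-30,60),(-30,15),(-20,2)):
    P,R=tcp(o,z);q2,c=ik(P,R,QF:=np.array([.89,.62,2.17,4.19,1.13,2.82]));print(o,z,P,q2,c)
P,R=tcp(-30,130);go(P,R,10);wpose()
E
```

```text
-30 130 [514.81 347.08 235.67] [0.9  0.32 2.2  4.34 1.02 2.55] 9.884048268213166e-06
-30 60 [514.81 347.08 165.67] [0.9  0.49 2.19 4.26 1.09 2.71] 6.487510424708424e-23
-30 15 [514.81 347.08 120.67] [0.9  0.6  2.17 4.22 1.13 2.8 ] 8.380126903056065e-18
-20 2 [524.79 346.47 107.67] [0.88 0.63 2.15 4.19 1.13 2.83] 3.383689241694309e-19
tot travel [ -6.88  11.02 -11.02] ang [24.94 11.92 -7.52] per row [-0.69  1.1  -1.1 ] [ 2.49  1.19 -0.75] norm 1.7 2.87
foot(off,dy,z) [ 83.5 -83.1 278.2] lean 3.92 yaw 6.33 roll -22.82
```

```bash
python3 - <<'E'
from cart import *
P,R=tcp(-35,80);go(P,R,7);print(ik(P,R,np.array([.89,.62,2.17,4.19,1.13,2.82])))
E
```

```text
tot travel [ -7.03  13.1  -15.59] ang [24.94 11.92 -7.52] per row [-1.    1.87 -2.23] [ 3.56  1.7  -1.07] norm 3.08 4.09
(array([0.91, 0.43, 2.2 , 4.29, 1.07, 2.67]), np.float64(3.808805946297177e-27))
```

Emit:
{"op": "step_arm", "data": {
  "rows": [
    {"angular":[3.6,1.7,-1.1],"travel":[-1.0,1.9,-2.2],"gripper":0.0},
    {"angular":[3.6,1.7,-1.1],"travel":[-1.2,1.7,-2.2],"gripper":0.0},
    {"angular":[3.6,1.7,-1.1],"travel":[-1.3,1.5,-2.3],"gripper":0.0},
    {"angular":[3.6,1.7,-1.1],"travel":[-1.4,1.3,-2.3],"gripper":0.0}
  ]
}}

```text
clock: 7.77
ee_pos: [541.9, 328.4, 278.4]
ee_rot: [-0.083, 0.074, 0.006, 0.994]
ft_force: [0.0, 1.6, -2.0]
gripper_width: 22.1
```

```bash
python3 - <<'E'
from cart import *
rep();wpose();P,R=tcp(-35,80);go(P,R,4)
E
```

```text
t 7.77 pos [541.92 328.38 278.37] F [ 0.01  1.63 -2.05] w 22.1
q [0.84 0.28 2.26 4.16 1.05 2.46] 
 [[ 0.99 -0.02  0.15]
 [-0.    0.99  0.17]
 [-0.15 -0.16  0.98]]
foot(off,dy,z) [  9.7 -34.7 173.5] lean 8.47 yaw -0.03 roll -9.44
tot travel [-1.81  3.48 -9.19] ang [10.26  5.81 -2.93] per row [-0.45  0.87 -2.3 ] [ 2.56  1.45 -0.73] norm 2.5 3.04
```

Emit:
{"op": "step_arm", "data": {
  "rows": [
    {"angular":[2.6,1.5,-0.7],"travel":[-1.0,0.9,-1.8],"gripper":0.0},
    {"angular":[2.6,1.5,-0.7],"travel":[-0.8,0.9,-2.3],"gripper":0.0},
    {"angular":[2.6,1.5,-0.7],"travel":[-0.4,0.8,-2.3],"gripper":0.0},
    {"angular":[2.6,1.5,-0.7],"travel":[0,0.7,-2.3],"gripper":0.0},
    {"angular":[0,0,0],"travel":[0,0,0],"gripper":0.0}
  ]
}}

```text
clock: 8.18
ee_pos: [500.9, 360.5, 183.5]
ee_rot: [0.001, 0.127, -0.022, 0.992]
ft_force: [0.2, 1.3, -1.5]
gripper_width: 22.1
```

```bash
python3 - <<'E'
from cart import *
rep();wpose();P,R=tcp(-32,20);go(P,R,4); shot('side','d7.png',(220,60,380,180),5);shot('wrist','w7.png')
E
```

```text
t 8.18 pos [500.94 360.47 183.45] F [ 0.17  1.31 -1.55] w 22.1
q [0.97 0.46 2.2  4.33 1.1  2.68] 
 [[ 0.97  0.04  0.25]
 [-0.04  1.   -0.01]
 [-0.25 -0.    0.97]]
foot(off,dy,z) [-45.8  11.8  77.9] lean 14.61 yaw -2.61 roll -0.25
tot travel [ 2.66 -1.25 -5.28] ang [ 0.48 -0.61 -0.86] per row [ 0.67 -0.31 -1.32] [ 0.12 -0.15 -0.22] norm 1.51 0.29
```

View pics/d7.png

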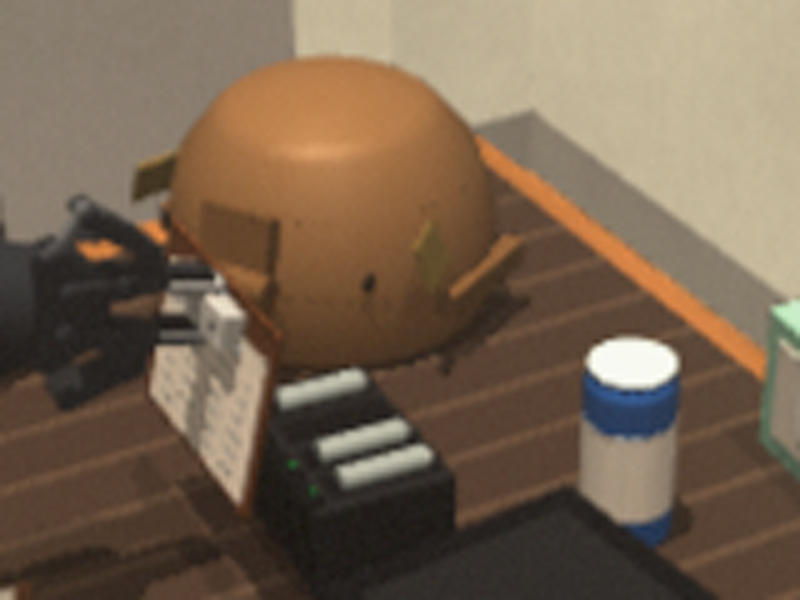

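View pics/w7.png

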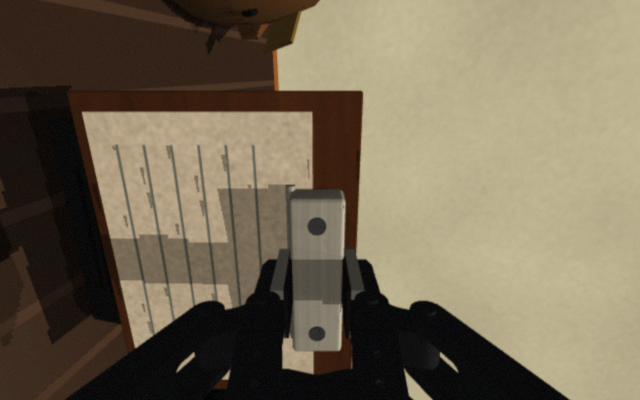

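Emit:
{"op": "step_arm", "data": {
  "rows": [
    {"angular":[0.1,-0.2,-0.2],"travel":[0.6,-0.3,-1.3],"gripper":0.0},
    {"angular":[0.1,-0.2,-0.2],"travel":[0.6,-0.3,-1.3],"gripper":0.0},
    {"angular":[0.1,-0.1,-0.2],"travel":[0.6,-0.3,-1.3],"gripper":0.0},
    {"angular":[0.1,-0.1,-0.2],"travel":[0.6,-0.3,-1.2],"gripper":0.0},
    {"angular":[0,0,0],"travel":[0,0,0],"gripper":0.0}
  ]
}}

```text
clock: 8.7
ee_pos: [519.2, 349.0, 141.5]
ee_rot: [0.005, 0.109, -0.028, 0.994]
ft_force: [-0.3, -0.3, -2.3]
gripper_width: 22.5
```

```bash
python3 - <<'E'
from cart import *
rep();wpose();P,R=tcp(-24,5);go(P,R,4); shot('side','d8.png',(220,60,380,180),5);shot('scene','s8.png',(340,150,500,270),5)
E
```

```text
t 8.7 pos [519.23 348.96 141.47] F [-0.31 -0.33 -2.26] w 22.5
q [0.93 0.59 2.18 4.23 1.17 2.81] 
 [[ 0.97  0.06  0.22]
 [-0.05  1.   -0.02]
 [-0.22  0.    0.98]]
foot(off,dy,z) [-23.    2.4  35.5] lean 12.55 yaw -3.22 roll 0.18
tot travel [ 0.83 -0.22 -2.97] ang [-0.12  1.45 -0.27] per row [ 0.21 -0.06 -0.74] [-0.03  0.36 -0.07] norm 0.77 0.37
```

View pics/d8.png

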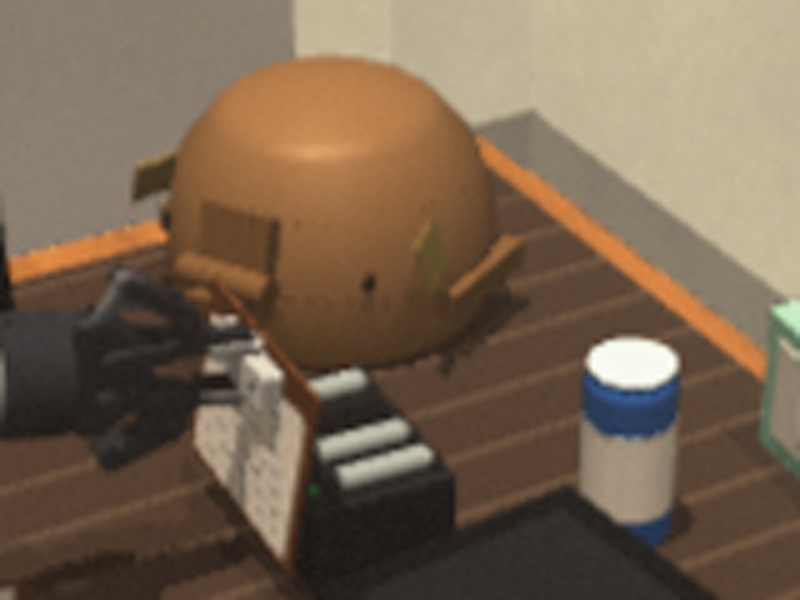

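View pics/s8.png

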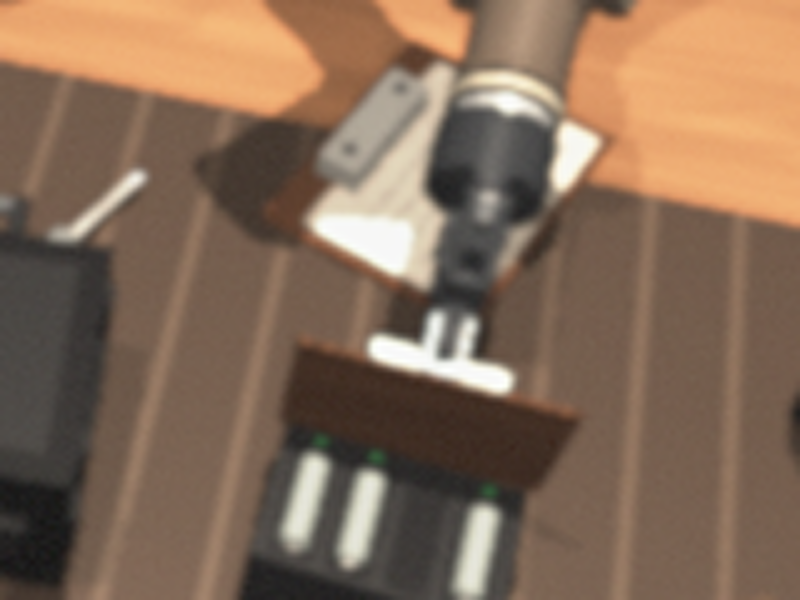

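Emit:
{"op": "step_arm", "data": {
  "rows": [
    {"angular":[0,0.6,-0.1],"travel":[0.0,-0.1,-0.9],"gripper":0.0},
    {"angular":[0,0.5,-0.1],"travel":[0.2,-0.1,-0.9],"gripper":0.0},
    {"angular":[0,0.3,0],"travel":[0.2,0,-0.7],"gripper":0.0},
    {"angular":[0,0,0],"travel":[0,0,0],"gripper":0.0}
  ]
}}

```text
clock: 9.13
ee_pos: [519.4, 350.0, 122.3]
ee_rot: [0.009, 0.118, -0.029, 0.993]
ft_force: [0.0, 0.8, -1.5]
gripper_width: 21.9
```

```bash
python3 - <<'E'
from cart import *
rep();wpose();P,R=tcp(-22,0);go(P,R,2)
E
```

```text
t 9.13 pos [519.42 349.97 122.32] F [ 0.05  0.78 -1.46] w 21.9
q [0.93 0.63 2.17 4.23 1.16 2.84] 
 [[ 0.97  0.06  0.23]
 [-0.05  1.   -0.02]
 [-0.23  0.01  0.97]]
foot(off,dy,z) [-24.7   4.2  16.6] lean 13.52 yaw -3.23 roll 0.6
tot travel [ 0.74 -0.33 -1.53] ang [-0.55  0.47 -0.27] per row [ 0.37 -0.17 -0.77] [-0.28  0.24 -0.13] norm 0.87 0.39
```

Emit:
{"op": "step_arm", "data": {
  "rows": [
    {"angular":[-0.3,0.2,-0.1],"travel":[0.3,-0.2,-0.7],"gripper":0.0},
    {"angular":[-0.2,0.2,-0.1],"travel":[0.2,-0.1,-0.5],"gripper":0.0},
    {"angular":[0,0,0],"travel":[0,0,0],"gripper":0.0}
  ]
}}

```text
clock: 9.38
ee_pos: [521.5, 347.5, 108.7]
ee_rot: [0.004, 0.121, -0.029, 0.992]
ft_force: [-0.9, -1.1, -1.8]
gripper_width: 22.4
```

```bash
python3 - <<'E'
from cart import *
rep();wpose();P,R=tcp(-20,0);go(P,R,2); shot('side','d9.png',(220,80,380,200),5)
E
```

```text
t 9.38 pos [521.46 347.5  108.74] F [-0.9  -1.09 -1.81] w 22.4
q [0.92 0.66 2.16 4.22 1.16 2.86] 
 [[ 0.97  0.06  0.24]
 [-0.06  1.   -0.01]
 [-0.24  0.    0.97]]
foot(off,dy,z) [-23.2   0.9   3.1] lean 13.92 yaw -3.37 roll 0.04
tot travel [ 0.4  -0.08 -0.22] ang [-0.01  0.08 -0.13] per row [ 0.2  -0.04 -0.11] [-0.01  0.04 -0.06] norm 0.23 0.08
```

View pics/d9.png

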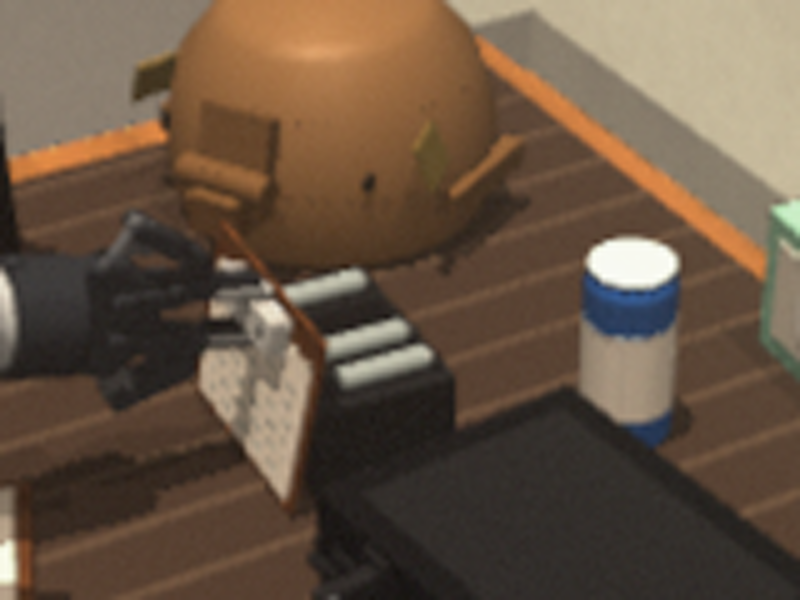

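Now I lower it in small steps to touch the table, watching Fz.

Emit:
{"op": "step_arm", "data": {
  "rows": [
    {"angular":[0,0,0],"travel":[0.2,0,-0.15],"gripper":0.0},
    {"angular":[0,0,0],"travel":[0,0,0],"gripper":0.0}
  ]
}}

```text
clock: 9.6
ee_pos: [523.1, 347.4, 106.7]
ee_rot: [0.004, 0.121, -0.029, 0.992]
ft_force: [0.3, -0.4, -1.4]
gripper_width: 22.5
```

```bash
python3 - <<'E'
from cart import *
print(arm.state()['ft_force']);wpose()
E
```

```text
[ 0.32 -0.38 -1.45]
foot(off,dy,z) [-21.6   0.9   1. ] lean 13.89 yaw -3.36 roll 0.02
```

Emit:
{"op": "step_arm", "data": {
  "rows": [
    {"angular":[0,0,0],"travel":[0.1,0,-0.15],"gripper":0.0},
    {"angular":[0,0,0],"travel":[0,0,0],"gripper":0.0}
  ]
}}

```text
clock: 9.77
ee_pos: [524.1, 347.8, 105.9]
ee_rot: [0.004, 0.12, -0.029, 0.992]
ft_force: [-0.1, 0.1, -1.4]
gripper_width: 22.2
```

```bash
python3 - <<'E'
from cart import *
print(arm.state()['ft_force']);wpose()
E
```

```text
[-0.11  0.05 -1.37]
foot(off,dy,z) [-20.3   1.3   0.1] lean 13.75 yaw -3.34 roll 0.04
```

Emit:
{"op": "step_arm", "data": {
  "rows": [
    {"angular":[0,0,0],"travel":[0.05,0,-0.15],"gripper":0.0},
    {"angular":[0,0,0],"travel":[0,0,0],"gripper":0.0}
  ]
}}

```text
clock: 9.93
ee_pos: [524.7, 347.9, 105.8]
ee_rot: [0.004, 0.118, -0.029, 0.993]
ft_force: [0.1, -0.4, -1.1]
gripper_width: 22.4
```

```bash
python3 - <<'E'
from cart import *
print(arm.state()['ft_force']);wpose()
E
```

```text
[ 0.13 -0.36 -1.15]
foot(off,dy,z) [-19.3   1.6   0.1] lean 13.53 yaw -3.36 roll 0.08
```

Emit:
{"op": "step_arm", "data": {
  "rows": [
    {"angular":[0,0,0],"travel":[0,0,-0.15],"gripper":0.0},
    {"angular":[0,0,0],"travel":[0,0,0],"gripper":0.0}
  ]
}}

```text
clock: 10.1
ee_pos: [524.7, 348.0, 105.8]
ee_rot: [0.004, 0.116, -0.029, 0.993]
ft_force: [-0.2, -1.0, -0.0]
gripper_width: 22.3
```

```bash
python3 - <<'E'
from cart import *
print(arm.state()['ft_force']);wpose()
E
```

```text
[-0.18 -1.   -0.03]
foot(off,dy,z) [-19.    1.7   0. ] lean 13.33 yaw -3.39 roll 0.12
```

Emit:
{"op": "step_arm", "data": {
  "rows": [
    {"angular":[0,0.9,0],"travel":[0.18,-0.1,0],"gripper":0.0},
    {"angular":[0,0.9,0],"travel":[0.18,0,0],"gripper":0.0},
    {"angular":[0,0,0],"travel":[0,0,0],"gripper":0.0}
  ]
}}

```text
clock: 10.35
ee_pos: [526.1, 348.0, 105.7]
ee_rot: [0.004, 0.132, -0.027, 0.991]
ft_force: [-2.4, 1.1, 0.2]
gripper_width: 22.6
```

```bash
python3 - <<'E'
from cart import *
print(arm.state()['ft_force'],arm.state()['moment']);wpose(); shot('side','d10.png',(240,100,340,175),8);shot('scene','s10.png',(370,190,470,265),8)
E
```

```text
[-2.43  1.09  0.23] [-0.09  0.59 -0.18]
foot(off,dy,z) [-20.9   1.6   0.3] lean 15.18 yaw -3.13 roll 0.06
```

View pics/d10.png

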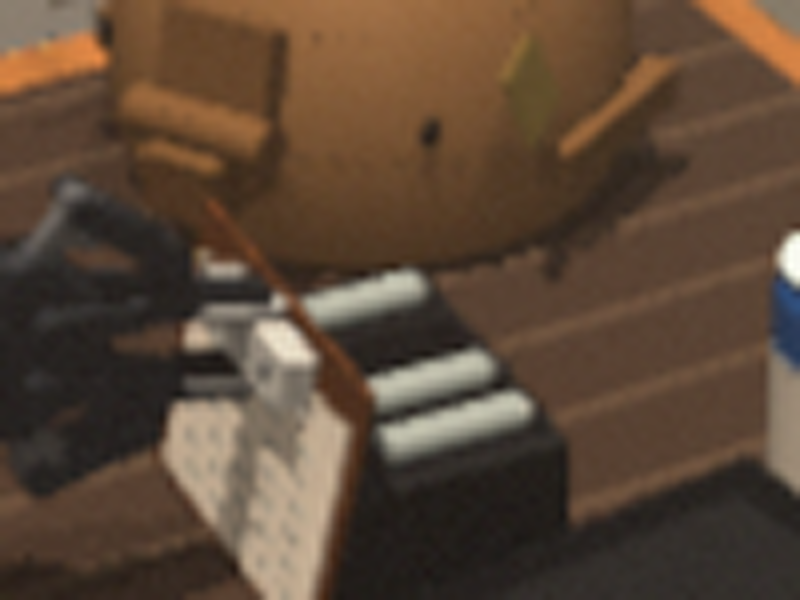

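View pics/s10.png

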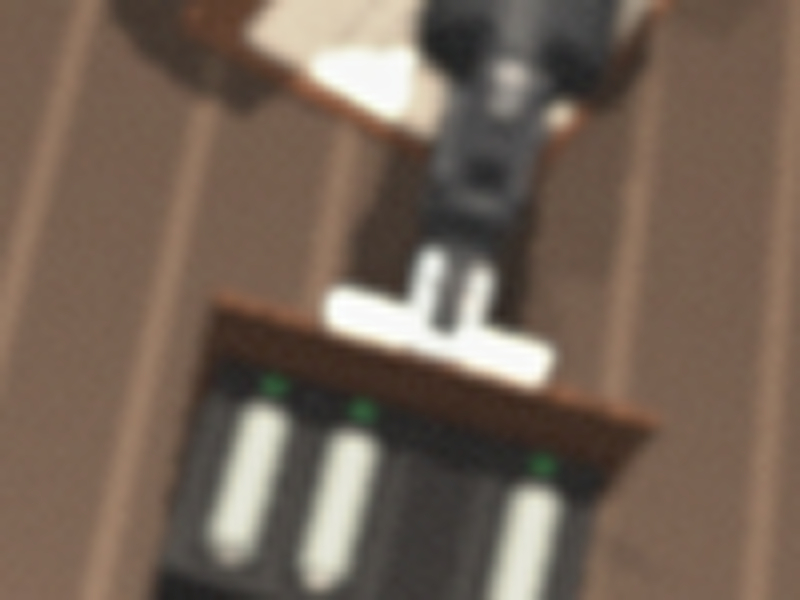

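Emit:
{"op": "step_arm", "data": {
  "rows": [
    {"angular":[0,0.5,-0.1],"travel":[0.18,0,0],"gripper":0.0},
    {"angular":[0,0,0],"travel":[0,0,0],"gripper":0.0}
  ]
}}

```text
clock: 10.62
ee_pos: [526.5, 348.0, 105.4]
ee_rot: [0.004, 0.136, -0.027, 0.99]
ft_force: [-3.4, -0.6, 1.7]
gripper_width: 22.4
```

```bash
python3 - <<'E'
from cart import *
print(arm.state()['ft_force'],arm.state()['moment']);wpose()
E
```

```text
[-3.45 -0.55  1.72] [-0.03  0.52 -0.26]
foot(off,dy,z) [-21.5   1.5   0.1] lean 15.69 yaw -3.15 roll -0.02
```

Emit:
{"op": "step_arm", "data": {
  "rows": [
    {"angular":[0,0,0],"travel":[0,0,0],"gripper":0.3},
    {"angular":[0,0,0],"travel":[0,0,0],"gripper":0.4},
    {"angular":[0,0,0],"travel":[0,0,0],"gripper":0.5},
    {"angular":[0,0,0],"travel":[0,0,0],"gripper":0.5}
  ],
  "squeeze": 20
}}

```text
clock: 10.95
ee_pos: [527.1, 348.3, 105.1]
ee_rot: [0.004, 0.138, -0.027, 0.99]
ft_force: [0.2, -0.1, -1.1]
gripper_width: 42.6
```

```bash
python3 - <<'E'
from cart import *
rep(); shot('side','d11.png',(240,100,340,175),8);shot('wrist','w11.png')
E
```

```text
t 10.95 pos [527.07 348.32 105.11] F [ 0.25 -0.12 -1.07] w 42.6
q [0.91 0.65 2.16 4.21 1.12 2.84] 
 [[ 0.96  0.05  0.27]
 [-0.05  1.   -0.02]
 [-0.27  0.    0.96]]
```

View pics/d11.png

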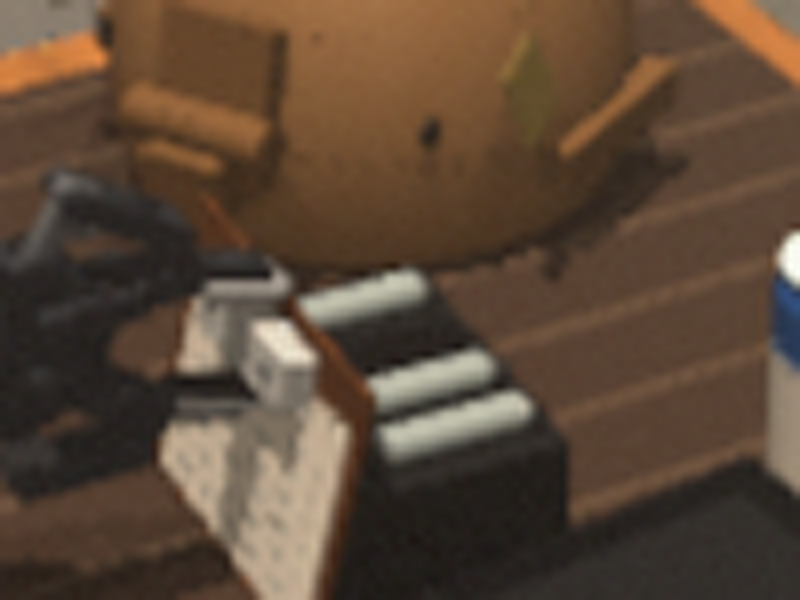

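View pics/w11.png

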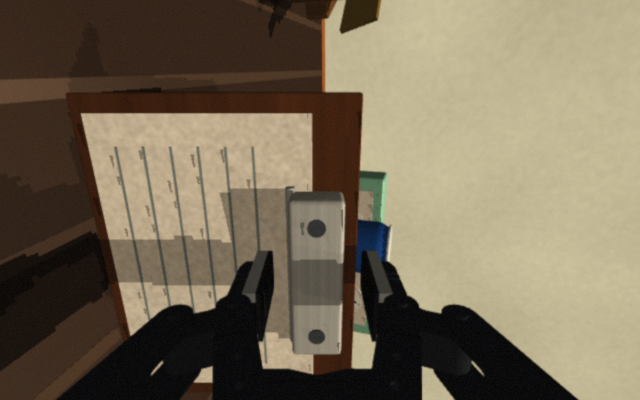

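Emit:
{"op": "step_arm", "data": {
  "rows": [
    {"angular":[0,0,0],"travel":[-0.5,0,0],"gripper":0.5},
    {"angular":[0,0,0],"travel":[-1.0,0,0],"gripper":0.5},
    {"angular":[0,0,0],"travel":[-1.5,0,0],"gripper":0.5},
    {"angular":[0,0,0],"travel":[-1.5,0,0],"gripper":0.5},
    {"angular":[0,0,0],"travel":[-1.0,0,0],"gripper":0.5}
  ]
}}

```text
clock: 11.47
ee_pos: [472.7, 349.8, 120.5]
ee_rot: [0.005, 0.138, -0.029, 0.99]
ft_force: [-1.7, 0.7, 0.8]
gripper_width: 42.5
```

```bash
python3 - <<'E'
from cart import *
rep(); shot('side','d12.png',(220,80,380,200),5);shot('wrist','w12.png')
E
```

```text
t 11.47 pos [472.72 349.82 120.49] F [-1.65  0.7   0.8 ] w 42.5
q [1.02 0.59 2.22 4.33 1.15 2.82] 
 [[ 0.96  0.06  0.27]
 [-0.06  1.   -0.02]
 [-0.27  0.    0.96]]
```

View pics/d12.png

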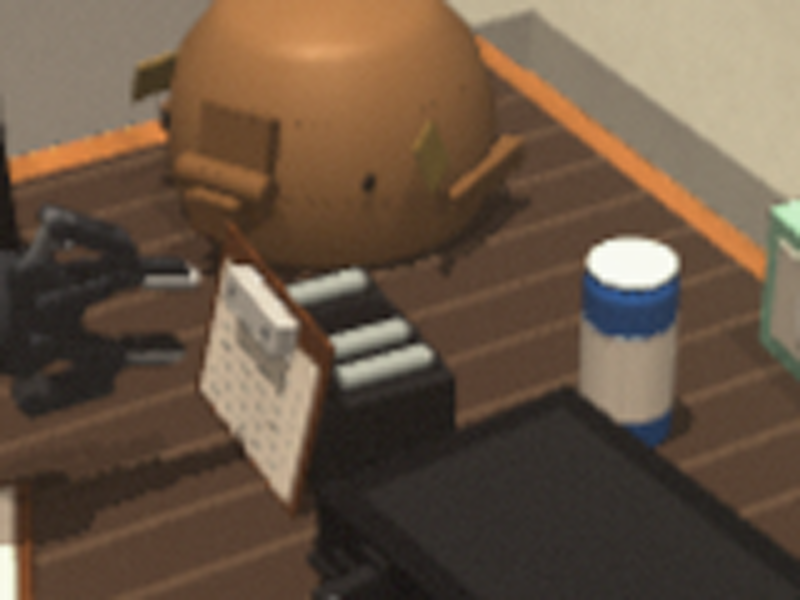

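View pics/w12.png

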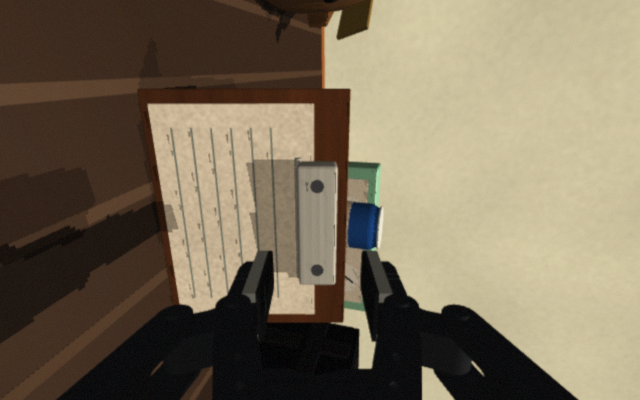

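```bash
python3 - <<'E'
from plan import *
q0=arm.state()['joints']
R=Rz(np.radians(5.2))@np.c_[[0,0,-1],[0,1,0],[1,0,0]]
qg,c=ik(np.array([440,25,230.]),R,np.array([-.05,.1,1.8,0,1.3,0]));print(qg,c)
q1=q0.copy();q1[1]=0.15;q1[3]=4.1
for A,B,n in((q0,q1,8),(q1,qg,48)):
  for k in range(0,n+1,max(1,n//12)):
    q=A+(B-A)*k/n; P,R=fk(q); t,w=rel(q,q+(B-A)/n); tip=P+R@np.array([8,0,0]); b=P+R@np.array([-65,0,0]);W=P+R@np.array([-291,0,0]);print(k,P.round(),R[:,0],'body',b.round(),'wr',W.round(),np.linalg.norm(t).round(2),np.linalg.norm(w).round(1))
E
```

```text
[-0.04 -0.05  2.06 -0.    1.13 -0.13] 1.9021037097972398e-23
0 [456. 352. 108.] [ 0.96 -0.06 -0.27] body [394. 356. 125.] wr [177. 368. 187.] 3.64 3.5
1 [462. 367. 140.] [ 0.97 -0.02 -0.24] body [399. 369. 156.] wr [179. 373. 210.] 3.66 3.5
2 [467. 381. 174.] [ 0.98  0.02 -0.2 ] body [403. 380. 187.] wr [181. 376. 232.] 3.68 3.5
3 [470. 393. 209.] [ 0.99  0.05 -0.16] body [406. 389. 219.] wr [183. 379. 255.] 3.7 3.5
4 [472. 402. 244.] [ 0.99  0.08 -0.12] body [407. 397. 252.] wr [184. 380. 278.] 3.72 3.5
5 [473. 411. 281.] [ 0.99  0.1  -0.07] body [408. 404. 285.] wr [184. 380. 302.] 3.74 3.5
6 [472. 417. 318.] [ 0.99  0.13 -0.02] body [407. 408. 319.] wr [183. 379. 325.] 3.76 3.5
7 [470. 421. 355.] [0.99 0.15 0.02] body [405. 411. 353.] wr [182. 377. 348.] 3.78 3.5
8 [466. 424. 392.] [0.98 0.17 0.07] body [402. 413. 388.] wr [180. 374. 371.] 3.8 3.5
0 [466. 424. 392.] [0.98 0.17 0.07] body [402. 413. 388.] wr [180. 374. 371.] 1.97 6.5
4 [479. 458. 455.] [0.91 0.33 0.25] body [420. 436. 439.] wr [215. 360. 382.] 1.58 6.7
8 [476. 489. 503.] [0.78 0.5  0.37] body [425. 456. 478.] wr [2
[... 214 characters left out ...]
12.] [0.28 0.92 0.28] body [399. 479. 494.] wr [337. 271. 431.] 0.96 7.0
24 [401. 529. 472.] [0.14 0.99 0.1 ] body [392. 465. 466.] wr [362. 242. 443.] 1.39 7.0
28 [393. 498. 418.] [ 0.03  0.99 -0.13] body [391. 434. 427.] wr [383. 210. 456.] 1.85 6.9
32 [394. 445. 358.] [-0.03  0.93 -0.38] body [396. 385. 383.] wr [402. 176. 468.] 2.27 6.7
36 [402. 368. 301.] [-0.05  0.78 -0.62] body [406. 317. 341.] wr [417. 140. 481.] 2.63 6.6
40 [416. 269. 256.] [-0.04  0.57 -0.82] body [419. 232. 309.] wr [428. 102. 494.] 2.92 6.4
44 [430. 152. 230.] [-0.02  0.3  -0.95] body [431. 132. 292.] wr [436.  64. 508.] 3.14 6.3
48 [440.  25. 230.] [-0. -0. -1.] body [440.  25. 295.] wr [440.  25. 521.] 3.27 6.2
```

```bash
python3 - <<'E'
from kin import *
L=[json.loads(l) for l in open('log.jsonl')]
def f(x):
    p=dict(zip(['a2','a3','b3','L','d1','y1','y2'],x),s4=1)
    return np.concatenate([(fk(np.array(l[0]),p)[0]-l[1]) for l in L])
s=least_squares(f,[486,527,38,291,294,43,0]);print(s.x.round(2),np.sqrt(np.mean(s.fun**2)),np.abs(s.fun).max())
E
```

```text
[481.8 526.5  36.6 309.3 314.5  43.5   0. ] 1.0840059556987828e-13 3.410605131648481e-13
```

```bash
sed -i "s/^PAR=.*/PAR=dict(a2=481.8,a3=526.5,b3=36.6,L=309.3,d1=314.5,y1=43.5,y2=0.,s4=1)/" kin.py
cat > back.py <<'E'
import sys
from nxt import *
q0=np.array([1.02,.59,2.22,4.33,1.15,2.82])
R=Rz(np.radians(5.2))@np.c_[[0,0,-1],[0,1,0],[1,0,0]]
qg,c=ik(np.array([440,25,230.]),R,np.array([-.05,.1,1.8,0,1.3,0]))
q1=q0.copy();q1[1]=0.15;q1[3]=4.1
if __name__=='__main__':
    rep()
    if sys.argv[1]=='1': along(q0,q1,8,8)
    else: along(q1,qg,8,48)
E
python3 back.py 1; python3 - <<'E'
from back import *
print(qg,c)
for k in range(0,49,4):
    q=q1+(qg-q1)*k/48;P,R=fk(q);print(k,P.round(),R[:,0])
E
```

```text
t 11.57 pos [472.52 350.41 120.48] F [ 0.53 -0.15  0.05] w 42.6
q [1.02 0.59 2.22 4.33 1.15 2.82] 
 [[ 0.96  0.06  0.27]
 [-0.06  1.   -0.02]
 [-0.27  0.    0.96]]
u 0.002
[{"angular": [1.9, -2.0, 2.2], "travel": [-0.43, 1.64, 3.32], "gripper": 0.0}, {"angular": [1.9, -2.0, 2.1], "travel": [-0.4, 1.6, 3.37], "gripper": 0.0}, {"angular": [1.9, -2.1, 2.1], "travel": [-0.38, 1.56, 3.42], "gripper": 0.0}, {"angular": [1.9, -2.2, 2.0], "travel": [-0.33, 1.5, 3.47], "gripper": 0.0}, {"angular": [1.8, -2.3, 2.0], "travel": [-0.3, 1.46, 3.51], "gripper": 0.0}, {"angular": [1.8, -2.4, 2.0], "travel": [-0.27, 1.41, 3.56], "gripper": 0.0}, {"angular": [1.7, -2.4, 1.9], "travel": [-0.24, 1.37, 3.6], "gripper": 0.0}, {"angular": [1.7, -2.5, 1.8], "travel": [-0.21, 1.3, 3.58], "gripper": 0.0}]
[-0.04 -0.05  2.06 -0.    1.13 -0.13] 6.550847122017645e-23
0 [483. 428. 411.] [0.98 0.17 0.07]
4 [495. 465. 477.] [0.91 0.34 0.25]
8 [489. 499. 526.] [0.78 0.5  0.37]
12 [470. 528. 554.] [0.62 0.66 0.42]
16 [446. 548. 556.] [0.44 0.81 0.39]
20 [422. 556. 534.] [0.28 0.92 0.28]
24 [403. 546. 491.] [0.14 0.99 0.1 ]
28 [393. 516. 434.] [ 0.03  0.99 -0.13]
32 [393. 461. 369.] [-0.03  0.93 -0.38]
36 [401. 382. 308.] [-0.05  0.78 -0.62]
40 [415. 279. 259.] [-0.04  0.57 -0.82]
44 [429. 157. 231.] [-0.02  0.3  -0.95]
48 [440.  25. 230.] [-0. -0. -1.]
```

Emit:
{"op": "step_arm", "data": {
  "rows": [
    {"angular":[1.9,-2.0,2.2],"travel":[-0.6,1.4,3.3],"gripper":0.5},
    {"angular":[1.9,-2.0,2.1],"travel":[-0.4,1.6,3.4],"gripper":0.5},
    {"angular":[1.9,-2.1,2.1],"travel":[-0.4,1.6,3.4],"gripper":0.5},
    {"angular":[1.9,-2.2,2.0],"travel":[-0.3,1.5,3.5],"gripper":0.5},
    {"angular":[1.8,-2.3,2.0],"travel":[-0.3,1.5,3.5],"gripper":0.5},
    {"angular":[1.8,-2.4,2.0],"travel":[-0.3,1.4,3.6],"gripper":0.5},
    {"angular":[1.7,-2.4,1.9],"travel":[-0.2,1.4,3.6],"gripper":0.5}
  ]
}}

```text
clock: 12.15
ee_pos: [483.5, 425.0, 373.4]
ee_rot: [0.127, 0.0, 0.082, 0.988]
ft_force: [0.3, 0.5, -0.6]
gripper_width: 42.5
```

```bash
python3 back.py 2
```

```text
t 12.15 pos [483.54 425.03 373.4 ] F [ 0.26  0.52 -0.57] w 42.5
q [1.02 0.19 2.23 4.12 1.14 2.82] 
 [[ 0.99 -0.16  0.02]
 [ 0.16  0.95 -0.25]
 [ 0.02  0.25  0.97]]
u 0.0
[{"angular": [-4.7, -3.1, 3.4], "travel": [0.77, 1.71, 2.61], "gripper": 0.0}, {"angular": [-4.8, -3.3, 3.1], "travel": [0.79, 1.41, 2.69], "gripper": 0.0}, {"angular": [-5.0, -3.5, 2.9], "travel": [0.79, 1.11, 2.73], "gripper": 0.0}, {"angular": [-5.6, -2.5, 2.5], "travel": [0.69, 0.81, 1.42], "gripper": 0.0}, {"angular": [-5.7, -2.6, 2.4], "travel": [0.65, 0.66, 1.39], "gripper": 0.0}, {"angular": [-5.7, -2.7, 2.2], "travel": [0.61, 0.54, 1.34], "gripper": 0.0}, {"angular": [-5.8, -2.8, 2.1], "travel": [0.56, 0.43, 1.28], "gripper": 0.0}, {"angular": [-5.9, -2.9, 1.9], "travel": [0.5, 0.33, 1.21], "gripper": 0.0}]
```

Emit:
{"op": "step_arm", "data": {
  "rows": [
    {"angular":[-4.7,-3.1,3.4],"travel":[0.8,1.7,2.6],"gripper":0.5},
    {"angular":[-4.8,-3.3,3.1],"travel":[0.8,1.4,2.7],"gripper":0.5},
    {"angular":[-5.0,-3.5,2.9],"travel":[0.8,1.1,2.7],"gripper":0.5},
    {"angular":[-5.6,-2.5,2.5],"travel":[0.7,0.8,1.4],"gripper":0.5},
    {"angular":[-5.7,-2.6,2.4],"travel":[0.6,0.7,1.4],"gripper":0.5},
    {"angular":[-5.7,-2.7,2.2],"travel":[0.6,0.5,1.3],"gripper":0.5},
    {"angular":[-5.8,-2.8,2.1],"travel":[0.6,0.4,1.3],"gripper":0.5},
    {"angular":[-5.9,-2.9,1.9],"travel":[0.5,0.3,1.2],"gripper":0.5}
  ]
}}

```text
clock: 12.82
ee_pos: [485.2, 502.0, 545.2]
ee_rot: [-0.237, -0.275, 0.213, 0.907]
ft_force: [0.5, 0.4, 1.4]
gripper_width: 43.0
```

```bash
python3 back.py 2
```

```text
t 12.82 pos [485.21 501.99 545.16] F [0.53 0.37 1.41] w 43.0
q [0.84 0.1  2.18 3.38 1.14 2.31] 
 [[ 0.76 -0.26 -0.6 ]
 [ 0.52  0.8   0.31]
 [ 0.4  -0.55  0.74]]
u 0.175
[{"angular": [-6.1, -2.6, 1.9], "travel": [0.28, 0.5, 0.69], "gripper": 0.0}, {"angular": [-6.2, -2.7, 1.8], "travel": [0.21, 0.5, 0.66], "gripper": 0.0}, {"angular": [-6.2, -2.8, 1.7], "travel": [0.14, 0.51, 0.63], "gripper": 0.0}, {"angular": [-6.1, -3.0, 1.3], "travel": [0.21, 0.14, 0.9], "gripper": 0.0}, {"angular": [-6.1, -3.1, 1.2], "travel": [0.14, 0.14, 0.84], "gripper": 0.0}, {"angular": [-6.2, -3.1, 1.1], "travel": [0.06, 0.15, 0.79], "gripper": 0.0}, {"angular": [-6.2, -3.1, 1.0], "travel": [-0.01, 0.18, 0.76], "gripper": 0.0}, {"angular": [-6.2, -3.2, 0.9], "travel": [-0.09, 0.21, 0.73], "gripper": 0.0}]
```

Emit:
{"op": "step_arm", "data": {
  "rows": [
    {"angular":[-6.1,-2.6,1.9],"travel":[0.3,0.5,0.7],"gripper":0.5},
    {"angular":[-6.2,-2.7,1.8],"travel":[0.2,0.5,0.7],"gripper":0.5},
    {"angular":[-6.2,-2.8,1.7],"travel":[0.1,0.5,0.6],"gripper":0.5},
    {"angular":[-6.1,-3.0,1.3],"travel":[0.2,0.1,0.9],"gripper":0.5},
    {"angular":[-6.1,-3.1,1.2],"travel":[0.1,0.1,0.8],"gripper":0.5},
    {"angular":[-6.2,-3.1,1.1],"travel":[0.1,0.1,0.8],"gripper":0.5},
    {"angular":[-6.2,-3.1,1.0],"travel":[0,0.2,0.8],"gripper":0.5},
    {"angular":[-6.2,-3.2,0.9],"travel":[-0.1,0.2,0.7],"gripper":0.5}
  ]
}}

```text
clock: 13.48
ee_pos: [441.7, 549.9, 555.7]
ee_rot: [-0.571, -0.498, 0.209, 0.619]
ft_force: [0.1, -0.1, 0.1]
gripper_width: 42.3
```

```bash
python3 back.py 2
```

```text
t 13.48 pos [441.75 549.89 555.7 ] F [ 0.08 -0.07  0.14] w 42.3
q [0.65 0.08 2.16 2.68 1.14 1.8 ] 
 [[ 0.42  0.31 -0.85]
 [ 0.83  0.26  0.5 ]
 [ 0.38 -0.91 -0.15]]
u 0.346
[{"angular": [-6.2, -3.2, 0.7], "travel": [-0.19, 0.3, 0.73], "gripper": 0.0}, {"angular": [-6.2, -3.3, 0.6], "travel": [-0.27, 0.35, 0.75], "gripper": 0.0}, {"angular": [-6.1, -3.3, 0.5], "travel": [-0.35, 0.39, 0.79], "gripper": 0.0}, {"angular": [-6.2, -3.3, 0.4], "travel": [-0.42, 0.38, 0.83], "gripper": 0.0}, {"angular": [-6.1, -3.4, 0.3], "travel": [-0.49, 0.41, 0.9], "gripper": 0.0}, {"angular": [-6.1, -3.4, 0.2], "travel": [-0.56, 0.43, 0.98], "gripper": 0.0}, {"angular": [-6.1, -3.5, 0.1], "travel": [-0.63, 0.44, 1.08], "gripper": 0.0}, {"angular": [-6.0, -3.5, -0.1], "travel": [-0.7, 0.43, 1.18], "gripper": 0.0}]
```

Emit:
{"op": "step_arm", "data": {
  "rows": [
    {"angular":[-6.2,-3.2,0.7],"travel":[-0.2,0.3,0.7],"gripper":0.5},
    {"angular":[-6.2,-3.3,0.6],"travel":[-0.3,0.3,0.8],"gripper":0.5},
    {"angular":[-6.1,-3.3,0.5],"travel":[-0.4,0.4,0.8],"gripper":0.5},
    {"angular":[-6.2,-3.3,0.4],"travel":[-0.4,0.4,0.8],"gripper":0.5},
    {"angular":[-6.1,-3.4,0.3],"travel":[-0.5,0.4,0.9],"gripper":0.5},
    {"angular":[-6.1,-3.4,0.2],"travel":[-0.6,0.4,1.0],"gripper":0.5},
    {"angular":[-6.1,-3.5,0.1],"travel":[-0.6,0.4,1.1],"gripper":0.5},
    {"angular":[-6.0,-3.5,-0.1],"travel":[-0.7,0.4,1.2],"gripper":0.5}
  ]
}}

```text
clock: 14.15
ee_pos: [397.9, 540.8, 478.0]
ee_rot: [0.722, 0.655, -0.127, -0.183]
ft_force: [-0.2, -0.1, 0.4]
gripper_width: 42.5
```

```bash
python3 back.py 2
```

```text
t 14.15 pos [397.93 540.76 478.03] F [-0.23 -0.13  0.4 ] w 42.5
q [0.47 0.05 2.14 1.98 1.15 1.29] 
 [[ 0.11  0.9  -0.42]
 [ 0.99 -0.07  0.1 ]
 [ 0.06 -0.43 -0.9 ]]
u 0.517
[{"angular": [-6.0, -3.6, -0.2], "travel": [-0.71, 0.41, 1.22], "gripper": 0.0}, {"angular": [-6.0, -3.6, -0.4], "travel": [-0.77, 0.38, 1.34], "gripper": 0.0}, {"angular": [-5.9, -3.6, -0.5], "travel": [-0.83, 0.33, 1.47], "gripper": 0.0}, {"angular": [-5.8, -3.6, -0.8], "travel": [-0.91, 0.16, 1.69], "gripper": 0.0}, {"angular": [-5.7, -3.6, -1.0], "travel": [-0.95, 0.05, 1.81], "gripper": 0.0}, {"angular": [-5.6, -3.6, -1.2], "travel": [-0.98, -0.1, 1.91], "gripper": 0.0}, {"angular": [-5.5, -3.6, -1.4], "travel": [-1.01, -0.26, 2.01], "gripper": 0.0}, {"angular": [-5.5, -3.6, -1.7], "travel": [-1.02, -0.44, 2.08], "gripper": 0.0}]
```

Emit:
{"op": "step_arm", "data": {
  "rows": [
    {"angular":[-6.0,-3.6,-0.2],"travel":[-0.7,0.4,1.2],"gripper":0.5},
    {"angular":[-6.0,-3.6,-0.4],"travel":[-0.8,0.4,1.3],"gripper":0.5},
    {"angular":[-5.9,-3.6,-0.5],"travel":[-0.8,0.3,1.5],"gripper":0.5},
    {"angular":[-5.8,-3.6,-0.8],"travel":[-0.9,0.2,1.7],"gripper":0.5},
    {"angular":[-5.7,-3.6,-1.0],"travel":[-0.9,0,1.8],"gripper":0.5},
    {"angular":[-5.6,-3.6,-1.2],"travel":[-1.0,-0.1,1.9],"gripper":0.5},
    {"angular":[-5.5,-3.6,-1.4],"travel":[-1.0,-0.3,2.0],"gripper":0.5},
    {"angular":[-5.5,-3.6,-1.7],"travel":[-1.0,-0.4,2.1],"gripper":0.5}
  ]
}}

```text
clock: 14.82
ee_pos: [394.3, 439.9, 347.9]
ee_rot: [0.632, 0.719, -0.031, 0.287]
ft_force: [-0.3, 0.8, 0.1]
gripper_width: 42.7
```

```bash
python3 back.py 2
```

```text
t 14.82 pos [394.32 439.86 347.92] F [-0.3   0.79  0.07] w 42.7
q [0.29 0.02 2.11 1.27 1.14 0.78] 
 [[-0.04  0.93  0.37]
 [ 0.89  0.2  -0.41]
 [-0.45  0.32 -0.83]]
u 0.691
[{"angular": [-5.4, -3.4, -2.0], "travel": [-1.05, -0.66, 2.08], "gripper": 0.0}, {"angular": [-5.3, -3.4, -2.3], "travel": [-1.06, -0.87, 2.12], "gripper": 0.0}, {"angular": [-5.2, -3.3, -2.5], "travel": [-1.06, -1.09, 2.14], "gripper": 0.0}, {"angular": [-5.1, -3.1, -2.7], "travel": [-1.02, -1.39, 2.17], "gripper": 0.0}, {"angular": [-5.0, -2.9, -3.0], "travel": [-1.0, -1.63, 2.11], "gripper": 0.0}, {"angular": [-4.9, -2.7, -3.2], "travel": [-0.97, -1.87, 2.03], "gripper": 0.0}, {"angular": [-4.8, -2.5, -3.4], "travel": [-0.94, -2.1, 1.92], "gripper": 0.0}, {"angular": [-4.7, -2.3, -3.6], "travel": [-0.9, -2.33, 1.78], "gripper": 0.0}]
```

Emit:
{"op": "step_arm", "data": {
  "rows": [
    {"angular":[-5.4,-3.4,-2.0],"travel":[-1.0,-0.7,2.1],"gripper":0.5},
    {"angular":[-5.3,-3.4,-2.3],"travel":[-1.1,-0.9,2.1],"gripper":0.5},
    {"angular":[-5.2,-3.3,-2.5],"travel":[-1.1,-1.1,2.1],"gripper":0.5},
    {"angular":[-5.1,-3.1,-2.7],"travel":[-1.0,-1.4,2.2],"gripper":0.5},
    {"angular":[-5.0,-2.9,-3.0],"travel":[-1.0,-1.6,2.1],"gripper":0.5},
    {"angular":[-4.9,-2.7,-3.2],"travel":[-1.0,-1.9,2.0],"gripper":0.5},
    {"angular":[-4.8,-2.5,-3.4],"travel":[-0.9,-2.1,1.9],"gripper":0.5},
    {"angular":[-4.7,-2.3,-3.6],"travel":[-0.9,-2.3,1.8],"gripper":0.5}
  ]
}}

```text
clock: 15.48
ee_pos: [421.2, 230.9, 244.3]
ee_rot: [0.304, 0.718, 0.025, 0.625]
ft_force: [-0.3, 0.9, 0.3]
gripper_width: 43.0
```

```bash
python3 back.py 2
```

```text
t 15.48 pos [421.17 230.9  244.27] F [-0.29  0.9   0.33] w 43.0
q [ 0.1  -0.02  2.08  0.54  1.13  0.26] 
 [[-0.03  0.41  0.91]
 [ 0.47  0.81 -0.34]
 [-0.88  0.42 -0.22]]
u 0.867
[{"angular": [-4.7, -1.8, -3.9], "travel": [-0.84, -2.6, 1.51], "gripper": 0.0}, {"angular": [-4.6, -1.5, -4.1], "travel": [-0.79, -2.79, 1.3], "gripper": 0.0}, {"angular": [-4.5, -1.2, -4.2], "travel": [-0.74, -2.96, 1.07], "gripper": 0.0}, {"angular": [-4.5, -0.9, -4.3], "travel": [-0.67, -3.12, 0.83], "gripper": 0.0}, {"angular": [-4.4, -0.6, -4.4], "travel": [-0.6, -3.23, 0.56], "gripper": 0.0}, {"angular": [-4.4, -0.2, -4.4], "travel": [-0.53, -3.32, 0.27], "gripper": 0.0}, {"angular": [-1.6, 0.0, -1.7], "travel": [-0.15, -1.27, -0.0], "gripper": 0.0}, {"angular": [0.0, 0.0, 0.0], "travel": [0.0, 0.0, 0.0], "gripper": 0.0}]
```

Emit:
{"op": "step_arm", "data": {
  "rows": [
    {"angular":[-4.7,-1.8,-3.9],"travel":[-0.8,-2.6,1.5],"gripper":0.5},
    {"angular":[-4.6,-1.5,-4.1],"travel":[-0.8,-2.8,1.3],"gripper":0.5},
    {"angular":[-4.5,-1.2,-4.2],"travel":[-0.7,-3.0,1.1],"gripper":0.5},
    {"angular":[-4.5,-0.9,-4.3],"travel":[-0.7,-3.1,0.8],"gripper":0.5},
    {"angular":[-4.4,-0.6,-4.4],"travel":[-0.6,-3.2,0.6],"gripper":0.5},
    {"angular":[-4.4,-0.2,-4.4],"travel":[-0.5,-3.3,0.3],"gripper":0.5},
    {"angular":[-1.6,0,-1.7],"travel":[-0.2,-1.0,0],"gripper":0.5},
    {"angular":[0,0,0],"travel":[0,0,0],"gripper":0.5}
  ]
}}

```text
clock: 16.15
ee_pos: [441.5, 12.0, 230.9]
ee_rot: [-0.053, 0.706, 0.029, 0.706]
ft_force: [0.9, -0.7, -0.3]
gripper_width: 42.8
```

```bash
python3 - <<'E'
from h import *
rep(); m=shot('wrist','w20.png'); print(m); shot('scene','s20.png');shot('side','d20.png')
E
```

```text
t 16.15 pos [441.45  11.96 230.89] F [ 0.88 -0.69 -0.31] w 42.8
q [-0.05 -0.05  2.05 -0.04  1.13 -0.15] 
 [[ 0.   -0.12  0.99]
 [-0.03  0.99  0.12]
 [-1.   -0.03 -0.  ]]
{'fx': 326.8610422905536, 'fy': 326.8610422905536, 'cx': 316.7986332848752, 'cy': 198.97235587541024, 'R': array([[ 0.99,  0.11, -0.  ],
       [ 0.11, -0.93,  0.35],
       [ 0.04, -0.35, -0.94]]), 't': array([-440.77,  -82.84,  357.07])}
```

View pics/w20.png

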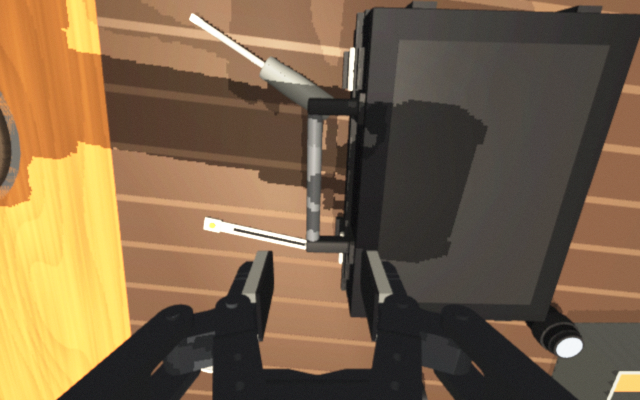

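View pics/d20.png

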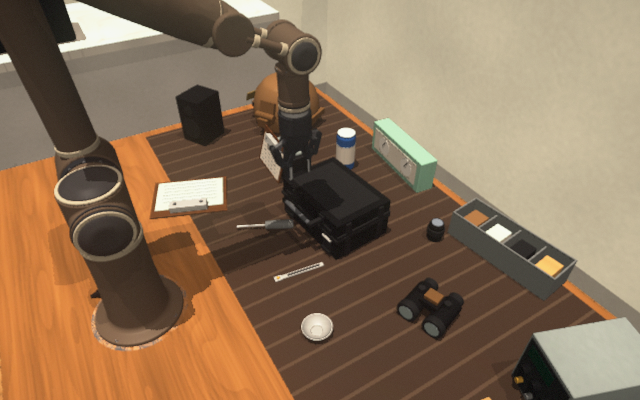

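View pics/s20.png

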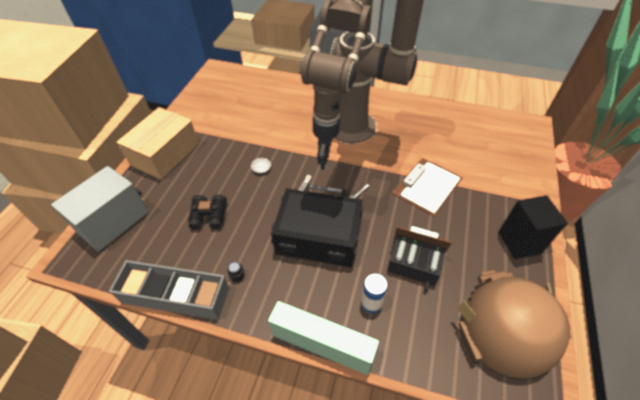

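```bash
python3 - <<'E'
import cv2
w=cv2.imread('pics/w20.png')[90:270,270:430]
cv2.imwrite('pics/w20c.png',cv2.convertScaleAbs(cv2.resize(w,None,fx=5,fy=3.3,interpolation=cv2.INTER_CUBIC),alpha=1.5,beta=20))
from kin import *
w=arm.camera_model('wrist')
print("bar@100",onz(w,315,112,100),onz(w,313,240,100))
print("lid FL FR BR BL",*[onz(w,*p,120) for p in[(364,10),(350,317),(548,320),(640,15)]])
E
```

```text
bar@100 [433.7   73.96 100.  ] [444.36 -37.2  100.  ]
lid FL FR BR BL [458.13 143.57 120.  ] [ 485.69 -101.2   120.  ] [666.27 -83.65 120.  ] [637.56 161.1  120.  ]
```

View pics/w20c.png

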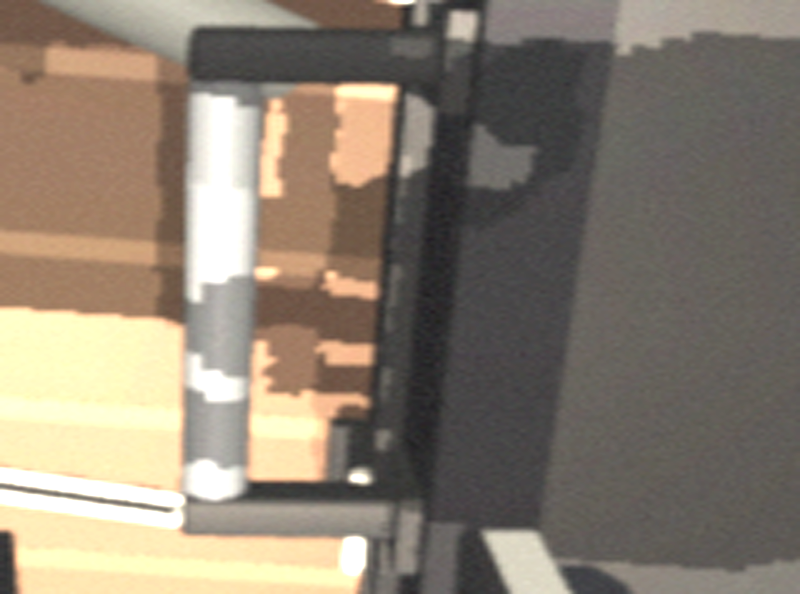

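Emit:
{"op": "step_arm", "data": {
  "rows": [
    {"angular":[0.5,0,1.7],"travel":[2.0,0.4,-0.2],"gripper":0.36},
    {"angular":[0,0,0],"travel":[2.5,0,0],"gripper":0.33},
    {"angular":[0,0,0],"travel":[2.5,0,0],"gripper":0.33},
    {"angular":[0,0,0],"travel":[1.5,0,0],"gripper":0.33},
    {"angular":[0,0,0],"travel":[0,0,0],"gripper":0.33}
  ]
}}

```text
clock: 16.72
ee_pos: [440.0, 20.2, 144.0]
ee_rot: [-0.035, 0.705, 0.039, 0.707]
ft_force: [-0.5, 0.1, 0.4]
gripper_width: 28.0
```

```bash
python3 - <<'E'
from h import *
rep(); m=shot('wrist','w21.png')
M=Ro.from_quat(arm.state()['ee_rot']).as_matrix();print(M.T@(np.array([438.5,16,118])-arm.state()['ee_pos']))
E
```

```text
t 16.72 pos [440.    20.22 144.02] F [-0.51  0.13  0.45] w 28.0
q [-0.06  0.07  2.13  0.01  0.93 -0.16] 
 [[ 0.   -0.1   0.99]
 [ 0.01  0.99  0.1 ]
 [-1.    0.01  0.  ]]
[26.99 -4.1  -2.49]
```

View pics/w21.png

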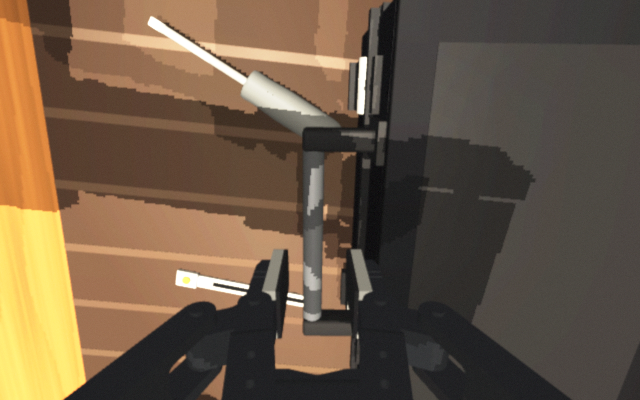

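```bash
python3 - <<'E'
from h import *
w=arm.camera_model('wrist')
a,b=onz(w,313.5,151,100),onz(w,311.5,320,100);print(a,b,(a+b)/2,np.linalg.norm(a-b))
E
```

```text
[435.    69.43 100.  ] [444.84 -42.54 100.  ] [439.92  13.45 100.  ] 112.40998492810635
```

Emit:
{"op": "step_arm", "data": {
  "rows": [
    {"angular":[0,0,-0.6],"travel":[1.0,-0.4,-0.15],"gripper":0.33},
    {"angular":[0,0,0],"travel":[1.5,0,0],"gripper":0.33},
    {"angular":[0,0,0],"travel":[0,0,0],"gripper":0.33}
  ]
}}

```text
clock: 17.02
ee_pos: [441.8, 16.4, 121.3]
ee_rot: [-0.039, 0.703, 0.035, 0.709]
ft_force: [-0.2, -0.9, -1.1]
gripper_width: 27.8
```

```bash
python3 - <<'E'
from h import *
rep(); m=shot('wrist','w22.png')
E
```

```text
t 17.02 pos [441.76  16.35 121.28] F [-0.23 -0.89 -1.14] w 27.8
q [-0.06  0.11  2.15 -0.01  0.87 -0.16] 
 [[ 0.01 -0.1   0.99]
 [-0.01  0.99  0.1 ]
 [-1.   -0.01  0.01]]
```

View pics/w22.png

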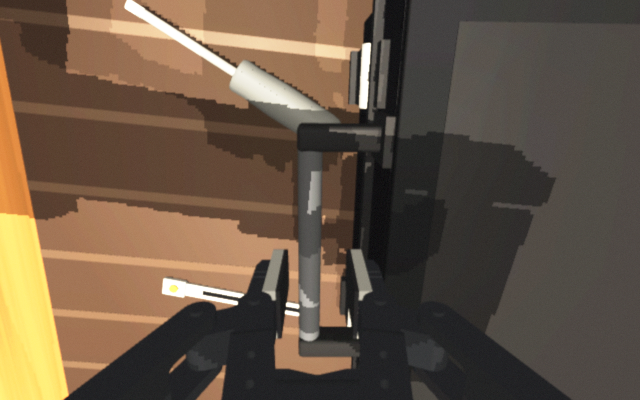

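Emit:
{"op": "step_arm", "data": {
  "rows": [
    {"angular":[0,0.5,0.5],"travel":[0.3,-0.1,-0.35],"gripper":0.33},
    {"angular":[0,0,0],"travel":[1.0,0,0],"gripper":0.33},
    {"angular":[0,0,0],"travel":[0,0,0],"gripper":0.33}
  ]
}}

```text
clock: 17.32
ee_pos: [441.7, 14.8, 111.4]
ee_rot: [-0.036, 0.704, 0.038, 0.709]
ft_force: [-0.4, -0.2, -0.2]
gripper_width: 27.9
```

```bash
python3 - <<'E'
from h import *
rep(); m=shot('wrist','w23.png')
E
```

```text
t 17.32 pos [441.71  14.78 111.42] F [-0.42 -0.21 -0.21] w 27.9
q [-0.07  0.13  2.15  0.    0.85 -0.17] 
 [[ 0.01 -0.1   0.99]
 [ 0.    0.99  0.1 ]
 [-1.    0.    0.01]]
```

View pics/w23.png

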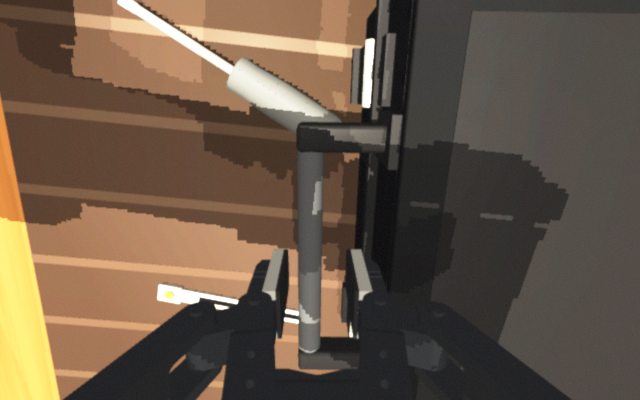

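Emit:
{"op": "step_arm", "data": {
  "rows": [
    {"angular":[0,0.6,0],"travel":[0,0,-0.4],"gripper":0.33},
    {"angular":[0,0,0],"travel":[0,0,0],"gripper":0.33}
  ]
}}

```text
clock: 17.53
ee_pos: [438.7, 14.1, 112.7]
ee_rot: [-0.037, 0.707, 0.037, 0.705]
ft_force: [-0.9, -0.1, -1.0]
gripper_width: 28.1
```

```bash
python3 - <<'E'
from h import *
rep(); m=shot('wrist','w24.png')
E
```

```text
t 17.53 pos [438.68  14.11 112.67] F [-0.91 -0.14 -1.03] w 28.1
q [-0.07  0.13  2.15  0.    0.86 -0.17] 
 [[-0.   -0.1   0.99]
 [ 0.    0.99  0.1 ]
 [-1.    0.   -0.  ]]
```

View pics/w24.png

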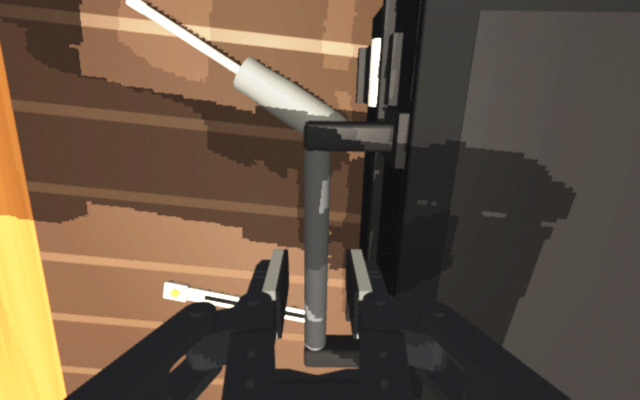

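Emit:
{"op": "step_arm", "data": {
  "rows": [
    {"angular":[0,0.1,0],"travel":[0.8,0,-0.15],"gripper":0.33},
    {"angular":[0,0.1,0],"travel":[0.8,0,-0.1],"gripper":0.33},
    {"angular":[0,0,0],"travel":[0,0,0],"gripper":0.33}
  ]
}}

```text
clock: 17.83
ee_pos: [437.5, 13.8, 96.5]
ee_rot: [-0.037, 0.707, 0.037, 0.705]
ft_force: [-0.1, -0.2, 0.2]
gripper_width: 28.3
```

```bash
python3 - <<'E'
from h import *
rep(); m=shot('wrist','w25.png')
E
```

```text
t 17.83 pos [437.48  13.81  96.51] F [-0.09 -0.23  0.18] w 28.3
q [-0.07  0.16  2.16 -0.    0.83 -0.17] 
 [[-0.   -0.1   0.99]
 [ 0.    0.99  0.1 ]
 [-1.    0.   -0.  ]]
```

View pics/w25.png

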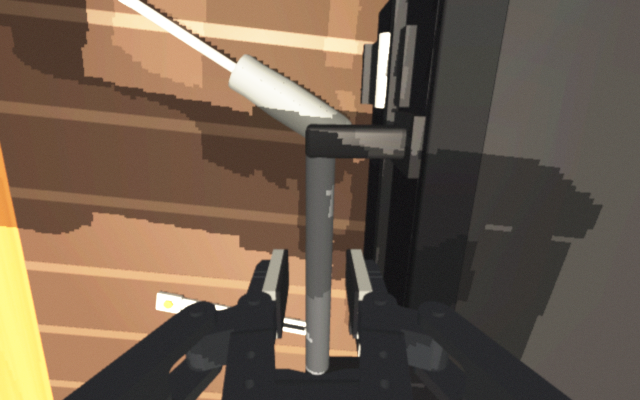

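Centred (bar at column 318). I descend the remaining 7-8 mm and close.

Emit:
{"op": "step_arm", "data": {
  "rows": [
    {"angular":[0,0,0],"travel":[0.7,0.1,0],"gripper":0.33},
    {"angular":[0,0,0],"travel":[0,0,0],"gripper":0.33}
  ]
}}

```text
clock: 18.05
ee_pos: [437.4, 14.9, 89.0]
ee_rot: [-0.037, 0.707, 0.037, 0.705]
ft_force: [-0.0, -0.6, -0.3]
gripper_width: 28.0
```

Emit:
{"op": "step_arm", "data": {
  "rows": [
    {"angular":[0,0,0],"travel":[0,0,0],"gripper":0.2},
    {"angular":[0,0,0],"travel":[0,0,0],"gripper":0.1},
    {"angular":[0,0,0],"travel":[0,0,0],"gripper":0.0},
    {"angular":[0,0,0],"travel":[0,0,0],"gripper":0.0}
  ],
  "squeeze": 50
}}

```text
clock: 18.38
ee_pos: [438.0, 15.1, 88.6]
ee_rot: [-0.036, 0.707, 0.037, 0.706]
ft_force: [-0.2, -0.1, -1.2]
gripper_width: 10.0
```

```bash
python3 - <<'E'
from h import *
rep(); m=shot('wrist','w26.png')
E
```

```text
t 18.38 pos [437.98  15.07  88.61] F [-0.23 -0.08 -1.21] w 10.0
q [-0.07  0.17  2.16  0.    0.81 -0.17] 
 [[-0.   -0.1   0.99]
 [ 0.    0.99  0.1 ]
 [-1.    0.   -0.  ]]
```

View pics/w26.png

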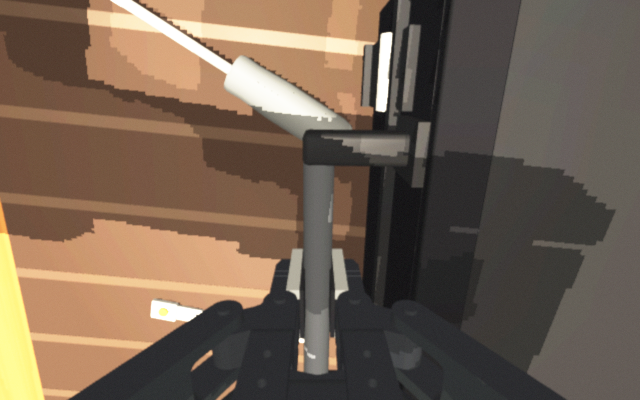

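```bash
cat > lid.py <<'E'
import sys
from kin import *
B0=np.array([438.0,15.1]);PSI=np.radians(6.0);u=np.array([np.cos(PSI),np.sin(PSI)]);H=B0+216*u
RR=np.hypot(216,25);OFF=11.4
def cur():
    s=arm.state();M=Ro.from_quat(s['ee_rot']).as_matrix();b=s['ee_pos']-M[:,0]*OFF
    h=(H-b[:2])@u;lat=(b[:2]-H)@np.array([-u[1],u[0]]);z=b[2]-75
    return s,M,b,h,lat,z
def main(phi_t,n):
    s,M,b,h,lat,z=cur();be=np.arctan2(z,h);F=s['ft_force']
    er=np.array([-np.cos(be)*u[0],-np.cos(be)*u[1],np.sin(be)]);et=np.array([np.sin(be)*u[0],np.sin(be)*u[1],np.cos(be)])
    print('t',round(s['clock'],2),'phi',round(be-.1152,4),'R err',round(np.hypot(h,z)-RR,2),'lat',round(lat,2),'F',F,'Frad',round(F@er,2),'Ftan',round(F@et,2),'w',round(s['gripper_width'],1),'toolx',M[:,0])
    Rt=Rz(PSI)@np.c_[[0,0,-1],[0,1,0],[1,0,0]]
    dr=np.degrees(Ro.from_matrix(M.T@Rt).as_rotvec());print('orient fix',dr)
    p=b;ph=be-.1152
    for k in range(1,n+1):
        bb=ph+(phi_t-ph)*k/n+.1152
        q=np.r_[H-RR*np.cos(bb)*u,75+RR*np.sin(bb)]
        if k==1: d=q-p
        else: d=q-p
        print((M.T@d/10).round(2));p=q
if __name__=='__main__': main(float(sys.argv[1]),int(sys.argv[2]))
E
python3 lid.py 0.2 5
```

```text
t 18.43 phi 0.0002 R err -0.02 lat -0.04 F [-0.19  0.18 -0.93] Frad 0.06 Ftan -0.95 w 10.6 toolx [-0.  0. -1.]
orient fix [-0.06 -0.07 -0.03]
[-0.86  0.    0.11]
[-0.86  0.    0.15]
[-0.85  0.    0.18]
[-0.84  0.    0.22]
[-0.83  0.    0.25]
```

Emit:
{"op": "step_arm", "data": {
  "rows": [
    {"angular":[0,0,0],"travel":[-0.5,0,0.05],"gripper":0.0},
    {"angular":[0,0,0],"travel":[-0.8,0,0.1],"gripper":0.0},
    {"angular":[0,0,0],"travel":[-0.9,0,0.15],"gripper":0.0},
    {"angular":[0,0,0],"travel":[-0.5,0,0.1],"gripper":0.0}
  ],
  "squeeze": 60
}}

```text
clock: 18.77
ee_pos: [442.9, 15.5, 116.7]
ee_rot: [-0.036, 0.706, 0.037, 0.706]
ft_force: [1.9, 0.4, -5.1]
gripper_width: 10.0
```

```bash
python3 lid.py 0.4 6
```

```text
t 18.77 phi 0.1313 R err 0.23 lat -0.13 F [ 1.91  0.42 -5.14] Frad -3.14 Ftan -4.51 w 10.0 toolx [ 0.  0. -1.]
orient fix [-0.12  0.01 -0.04]
[-0.93  0.01  0.28]
[-0.93  0.    0.3 ]
[-0.91  0.    0.34]
[-0.9   0.    0.38]
[-0.88  0.    0.42]
[-0.86  0.    0.46]
```

Emit:
{"op": "step_arm", "data": {
  "rows": [
    {"angular":[0,0,0],"travel":[-0.9,0,0.3],"gripper":0.0},
    {"angular":[0,0,0],"travel":[-0.9,0,0.3],"gripper":0.0},
    {"angular":[0,0,0],"travel":[-0.9,0,0.35],"gripper":0.0},
    {"angular":[0,0,0],"travel":[-0.9,0,0.4],"gripper":0.0},
    {"angular":[0,0,0],"travel":[-0.9,0,0.4],"gripper":0.0},
    {"angular":[0,0,0],"travel":[-0.9,0,0.45],"gripper":0.0}
  ]
}}

```text
clock: 19.27
ee_pos: [466.4, 17.7, 176.0]
ee_rot: [-0.036, 0.706, 0.036, 0.707]
ft_force: [6.2, 0.1, -8.2]
gripper_width: 9.9
```

```bash
python3 lid.py 0.7 8; python3 - <<'E'
from h import *
shot('side','d30.png',(220,60,420,210),4)
E
```

```text
t 19.27 phi 0.4248 R err 1.22 lat -0.42 F [ 6.17  0.09 -8.17] Frad -9.47 Ftan -3.85 w 9.9 toolx [ 0.  0. -1.]
orient fix [-0.13  0.09  0.  ]
[-0.57  0.04  0.5 ]
[-0.62  0.    0.42]
[-0.61  0.    0.44]
[-0.59  0.    0.46]
[-0.57  0.    0.48]
[-0.56  0.    0.5 ]
[-0.54  0.    0.52]
[-0.52  0.    0.54]
```

View pics/d30.png

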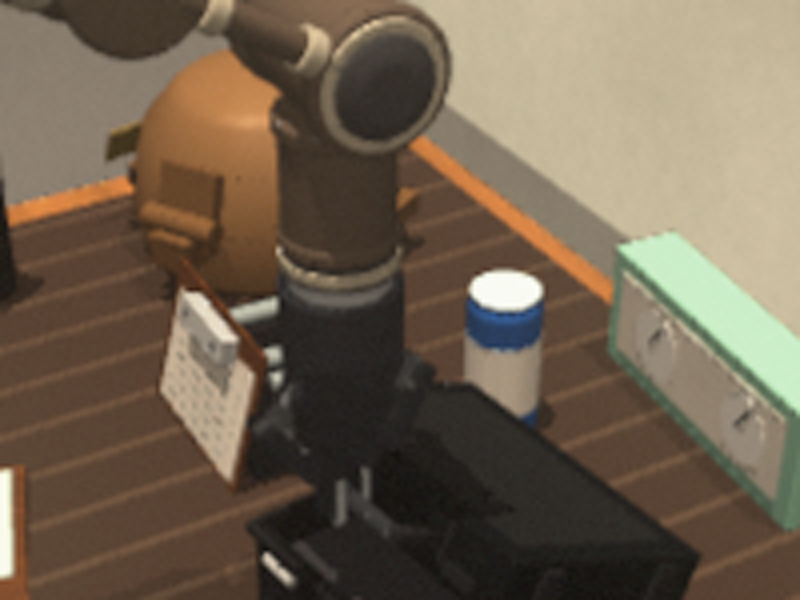

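Emit:
{"op": "step_arm", "data": {
  "rows": [
    {"angular":[0,0,0],"travel":[-0.5,0,0.6],"gripper":0.0},
    {"angular":[0,0,0],"travel":[-0.6,0,0.5],"gripper":0.0},
    {"angular":[0,0,0],"travel":[-0.6,0,0.5],"gripper":0.0},
    {"angular":[0,0,0],"travel":[-0.6,0,0.5],"gripper":0.0}
  ]
}}

```text
clock: 19.65
ee_pos: [482.2, 19.1, 200.2]
ee_rot: [-0.037, 0.712, 0.036, 0.7]
ft_force: [-3.9, -1.5, -0.9]
gripper_width: 10.3
```

```bash
python3 lid.py 0.8 6
```

```text
t 19.65 phi 0.5576 R err 1.71 lat -0.6 F [-3.87 -1.47 -0.87] Frad 2.59 Ftan -3.17 w 10.3 toolx [-0.02 -0.   -1.  ]
orient fix [-0.05 -1.    0.03]
[-0.58  0.06  0.68]
[-0.66  0.    0.58]
[-0.64  0.    0.6 ]
[-0.61  0.    0.63]
[-0.59  0.    0.65]
[-0.56  0.    0.68]
```

Emit:
{"op": "step_arm", "data": {
  "rows": [
    {"angular":[0,-0.5,0],"travel":[-0.65,0,0.55],"gripper":0.0},
    {"angular":[0,-0.5,0],"travel":[-0.65,0,0.6],"gripper":0.0},
    {"angular":[0,0,0],"travel":[-0.65,0,0.6],"gripper":0.0},
    {"angular":[0,0,0],"travel":[-0.6,0,0.6],"gripper":0.0},
    {"angular":[0,0,0],"travel":[-0.6,0,0.65],"gripper":0.0}
  ]
}}

```text
clock: 20.07
ee_pos: [513.1, 22.0, 233.5]
ee_rot: [-0.037, 0.708, 0.036, 0.705]
ft_force: [0.2, -2.7, -5.1]
gripper_width: 10.0
```

```bash
python3 lid.py 1.0 6
```

```text
t 20.07 phi 0.7645 R err 3.11 lat -0.98 F [ 0.15 -2.72 -5.08] Frad -3.83 Ftan -3.34 w 10.0 toolx [-0. -0. -1.]
orient fix [-0.04 -0.24  0.06]
[-0.3   0.1   0.86]
[-0.51 -0.    0.69]
[-0.48  0.    0.71]
[-0.45  0.    0.72]
[-0.42  0.    0.74]
[-0.39  0.    0.76]
```

Emit:
{"op": "step_arm", "data": {
  "rows": [
    {"angular":[0,0,0],"travel":[-0.4,-0.1,0.75],"gripper":0.0},
    {"angular":[0,0,0],"travel":[-0.5,0,0.7],"gripper":0.0},
    {"angular":[0,0,0],"travel":[-0.45,0,0.7],"gripper":0.0},
    {"angular":[0,0,0],"travel":[-0.4,0,0.7],"gripper":0.0}
  ]
}}

```text
clock: 20.4
ee_pos: [542.4, 24.7, 255.4]
ee_rot: [-0.037, 0.71, 0.037, 0.702]
ft_force: [-2.6, -2.3, -1.3]
gripper_width: 10.1
```

```bash
python3 lid.py 1.12 6; python3 - <<'E'
from h import *
shot('side','d31.png',(220,60,420,210),4)
E
```

```text
t 20.4 phi 0.931 R err 4.2 lat -1.34 F [-2.57 -2.25 -1.3 ] Frad 0.27 Ftan -3.06 w 10.1 toolx [-0.01 -0.   -1.  ]
orient fix [-0.04 -0.6  -0.03]
[0.02 0.14 0.81]
[-0.32  0.    0.61]
[-0.3   0.    0.61]
[-0.28  0.    0.62]
[-0.26  0.    0.63]
[-0.24  0.    0.64]
```

View pics/d31.png

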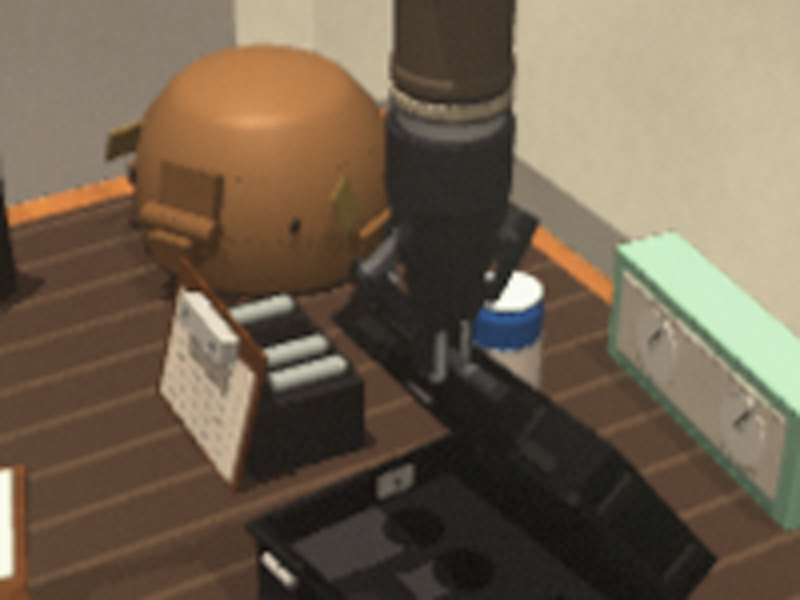

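```bash
sed -i 's/OFF=11.4/OFF=6.7/' lid.py; python3 lid.py 1.1 6
```

```text
t 20.45 phi 0.9306 R err 0.16 lat -1.38 F [-2.19 -1.53  1.11] Frad 2.13 Ftan -1.47 w 9.8 toolx [-0.01 -0.   -1.  ]
orient fix [-0.05 -0.39 -0.03]
[-0.29  0.14  0.54]
[-0.29  0.    0.54]
[-0.27  0.    0.55]
[-0.26  0.    0.56]
[-0.24  0.    0.56]
[-0.23  0.    0.57]
```

Emit:
{"op": "step_arm", "data": {
  "rows": [
    {"angular":[0,-0.3,0],"travel":[-0.3,-0.1,0.5],"gripper":0.0},
    {"angular":[0,-0.3,0],"travel":[-0.3,0,0.5],"gripper":0.0},
    {"angular":[0,0,0],"travel":[-0.3,0,0.5],"gripper":0.0},
    {"angular":[0,0,0],"travel":[-0.3,0,0.5],"gripper":0.0},
    {"angular":[0,0,0],"travel":[0,0,0],"gripper":0.0}
  ]
}}

```text
clock: 20.87
ee_pos: [567.5, 27.1, 269.1]
ee_rot: [-0.036, 0.704, 0.038, 0.708]
ft_force: [-1.6, -0.9, -0.1]
gripper_width: 9.6
```

```bash
python3 lid.py 1.2 6; python3 - <<'E'
from h import *
shot('side','d32.png',(240,60,440,210),4);shot('wrist','w32.png')
E
```

```text
t 20.87 phi 1.0508 R err 1.01 lat -1.65 F [-1.61 -0.87 -0.08] Frad 0.6 Ftan -1.59 w 9.6 toolx [ 0.01  0.   -1.  ]
orient fix [-0.05  0.33 -0.14]
[-0.11  0.17  0.54]
[-0.19  0.    0.51]
[-0.18  0.    0.51]
[-0.17  0.    0.51]
[-0.15  0.    0.52]
[-0.14  0.    0.52]
```

View pics/d32.png

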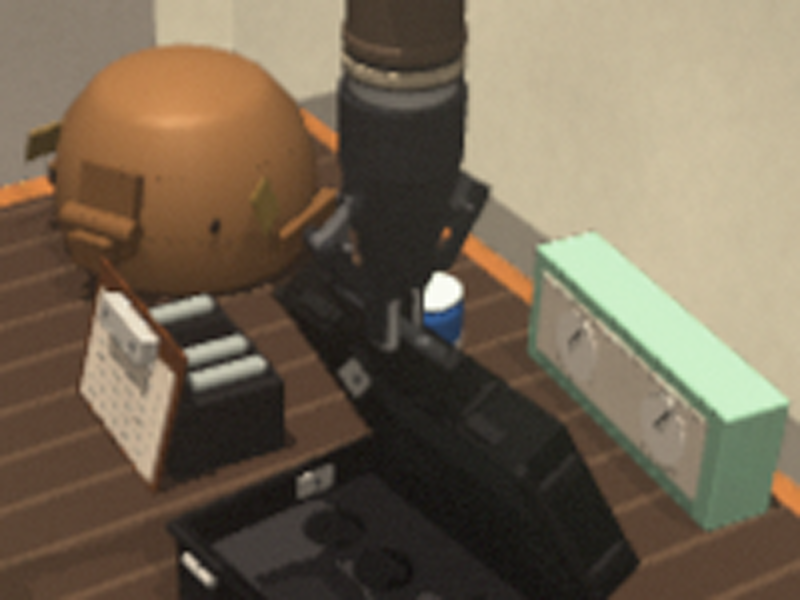

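View pics/w32.png

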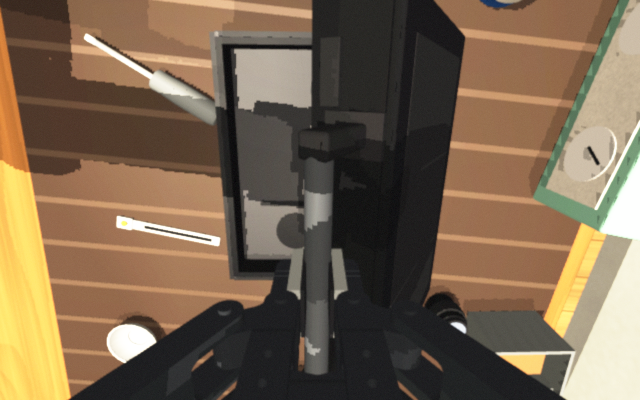

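```bash
python3 - <<'E'
import cv2
ims=[cv2.imread(f'pics/{n}.png')[140:260,290:345] for n in('w25','w26','w32')]
cv2.imwrite('pics/cmp.png',cv2.convertScaleAbs(cv2.resize(cv2.hconcat(ims),None,fx=4.8,fy=4.8,interpolation=cv2.INTER_CUBIC),alpha=2.2,beta=20))
E
```

```text
(no output)
```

View pics/cmp.png

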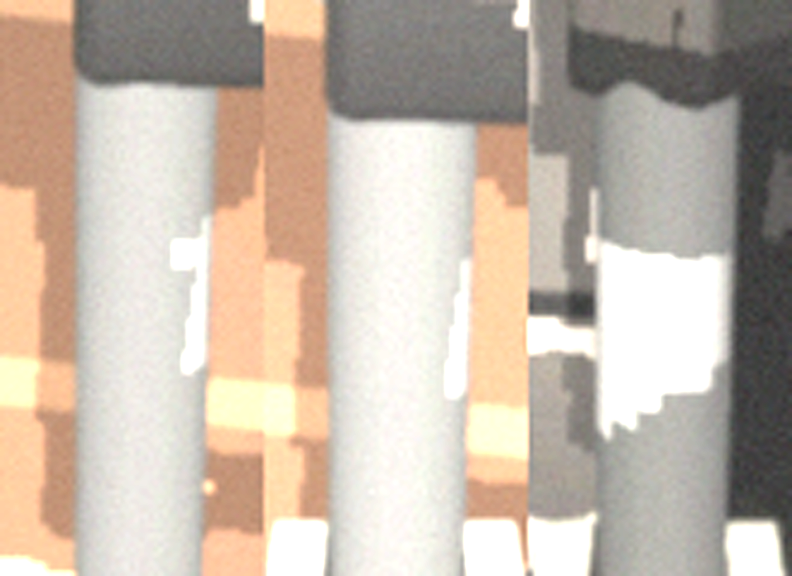

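```bash
sed -i 's/OFF=6.7/OFF=4.8/' lid.py; python3 lid.py 1.25 7
```

```text
t 20.97 phi 1.0429 R err -0.74 lat -1.65 F [-0.32 -0.64 -1.13] Frad -0.88 Ftan -0.8 w 9.4 toolx [ 0.  0. -1.]
orient fix [-0.05  0.26 -0.13]
[-0.31  0.17  0.56]
[-0.23  0.    0.6 ]
[-0.21  0.    0.61]
[-0.19  0.    0.61]
[-0.17  0.    0.62]
[-0.16  0.    0.62]
[-0.14  0.    0.63]
```

Emit:
{"op": "step_arm", "data": {
  "rows": [
    {"angular":[0,0,0],"travel":[-0.25,0,0.6],"gripper":0.0},
    {"angular":[0,0,0],"travel":[-0.25,0,0.6],"gripper":0.0},
    {"angular":[0,0,0],"travel":[-0.2,0,0.6],"gripper":0.0},
    {"angular":[0,0,0],"travel":[-0.2,0,0.6],"gripper":0.0},
    {"angular":[0,0,0],"travel":[0,0,0],"gripper":0.0}
  ]
}}

```text
clock: 21.38
ee_pos: [591.2, 29.2, 278.2]
ee_rot: [-0.036, 0.706, 0.037, 0.707]
ft_force: [-2.1, -1.1, -0.6]
gripper_width: 9.7
```

```bash
sed -i 's/OFF=4.8/OFF=4.4/' lid.py; python3 lid.py 1.25 3
```

```text
t 21.38 phi 1.1646 R err -0.69 lat -2.01 F [-2.08 -1.14 -0.55] Frad 0.1 Ftan -2.25 w 9.7 toolx [ 0.  0. -1.]
orient fix [-0.07  0.07 -0.11]
[-0.23  0.2   0.58]
[-0.15  0.    0.6 ]
[-0.13  0.    0.6 ]
```

Emit:
{"op": "step_arm", "data": {
  "rows": [
    {"angular":[0,0,0],"travel":[-0.15,0,0.6],"gripper":0.0},
    {"angular":[0,0,0],"travel":[-0.15,0,0.6],"gripper":0.0},
    {"angular":[0,0,0],"travel":[-0.1,0,0.4],"gripper":0.0},
    {"angular":[0,0,0],"travel":[0,0,0],"gripper":0.0},
    {"angular":[0,0,0],"travel":[0,0,0],"gripper":0.0}
  ]
}}

```text
clock: 21.8
ee_pos: [608.7, 30.8, 283.2]
ee_rot: [-0.036, 0.706, 0.037, 0.706]
ft_force: [-1.4, -0.9, 0.7]
gripper_width: 9.8
```

```bash
sed -i 's/OFF=4.4/OFF=3.9/' lid.py; python3 lid.py 1.25 1; python3 - <<'E'
from h import *
shot('side','d33.png',(240,60,440,210),4);shot('wrist','w33.png')
E
python3 lid.py 1.25 1
```

```text
t 21.8 phi 1.2484 R err -0.76 lat -2.2 F [-1.43 -0.91  0.72] Frad 1.01 Ftan -1.34 w 9.8 toolx [-0.  0. -1.]
orient fix [-0.05 -0.03 -0.08]
[-0.08  0.22  0.02]
t 21.9 phi 1.2478 R err -0.78 lat -2.21 F [-2.09 -1.86 -0.27] Frad 0.2 Ftan -2.28 w 9.5 toolx [-0.  0. -1.]
orient fix [-0.05 -0.02 -0.08]
[-0.09  0.22  0.03]
```

View pics/d33.png

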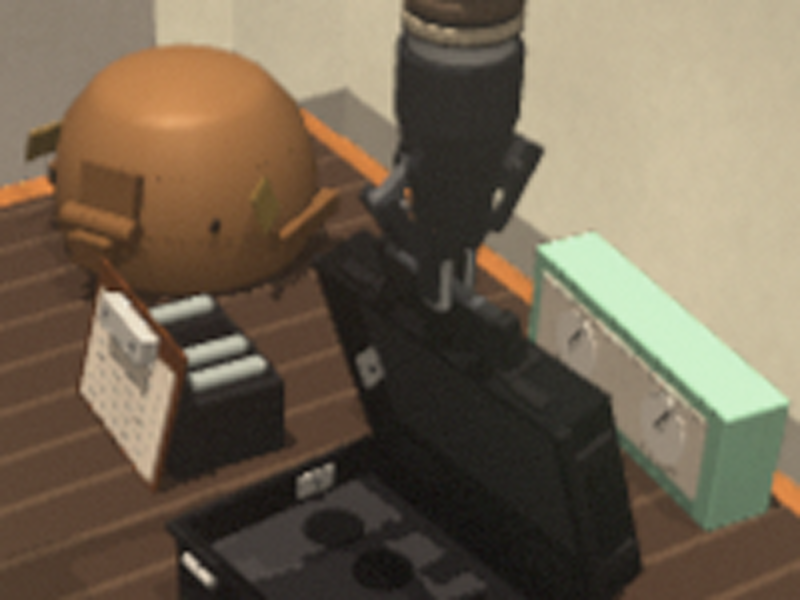

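View pics/w33.png

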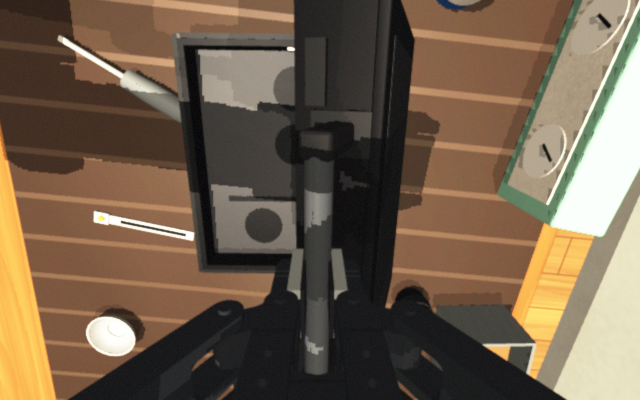

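```bash
python3 - <<'E'
from lid import *
w=arm.camera_model('wrist')
a,b=onz(w,177,34,75),onz(w,199,272,75);print(a,b,np.linalg.norm(a-b),'yaw',np.degrees(np.arctan2(b[0]-a[0],a[1]-b[1])))
for ps in (5,6,6.5):
    u2=np.array([np.cos(np.radians(ps)),np.sin(np.radians(ps))]);m=(a+b)[:2]/2;print('hinge from rim',m+180*u2,'mine',H)
s=arm.camera_model('side')
# predicted bar mid & lid corners in side view at phi 1.25
def lidpt(x,y,z,phi):  # lid shut coords rel hinge, x fwd+, z up
    c,sn=np.cos(phi),np.sin(phi);X=x*c+z*sn;Z=-x*sn+z*c
    v=np.array([-u[1],u[0]]);return np.r_[H+X*u+y*v,75+Z]
for ph in(1.20,1.25,1.30):
    print(ph,[((proj(s,lidpt(*p,ph))-[240,60])*4).round() for p in((-180,-125,45),(-180,-125,0),(0,-125,45),(-180,125,0),(-180,125,45))])
E
```

```text
[464.94 147.87  75.  ] [ 482.5 -108.5   75. ] 256.97018895873083 yaw 3.9182226948049257
hinge from rim [653.04  35.37] mine [652.82  37.68]
hinge from rim [652.74  38.5 ] mine [652.82  37.68]
hinge from rim [652.57  40.06] mine [652.82  37.68]
1.2 [array([600., 398.]), array([547., 444.]), array([643., 567.]), array([301., 271.]), array([349., 231.])]
1.25 [array([611., 392.]), array([557., 435.]), array([644., 568.]), array([311., 263.]), array([360., 226.])]
1.3 [array([622., 386.]), array([568., 426.]), array([644., 570.]), array([321., 256.]), array([370., 222.])]
```

Emit:
{"op": "step_arm", "data": {
  "rows": [
    {"angular":[0,0,0],"travel":[0,0,0.05],"gripper":0.0},
    {"angular":[0,0,0],"travel":[0,0,0],"gripper":0.0}
  ]
}}

```text
clock: 22.07
ee_pos: [608.6, 30.8, 283.1]
ee_rot: [-0.036, 0.707, 0.037, 0.706]
ft_force: [-1.2, -1.8, -0.6]
gripper_width: 9.8
```

```bash
python3 lid.py 1.25 1; python3 - <<'E'
from h import *
shot('scene','s34.png')
print(arm.state()['joint_vel'])
for i in range(6): arm.camera('side')
shot('side','d34.png')
E
python3 lid.py 1.25 1
```

```text
t 22.07 phi 1.2479 R err -0.77 lat -2.22 F [-1.21 -1.83 -0.59] Frad -0.29 Ftan -1.48 w 9.8 toolx [-0.  0. -1.]
orient fix [-0.05 -0.05 -0.08]
[-0.08  0.22  0.03]
[-0.  0. -0.  0. -0. -0.]
t 22.47 phi 1.2479 R err -0.82 lat -2.2 F [-3.09 -1.23 -0.27] Frad 0.4 Ftan -3.19 w 10.0 toolx [-0.  0. -1.]
orient fix [-0.05 -0.07 -0.08]
[-0.09  0.22  0.03]
```

View pics/s34.png

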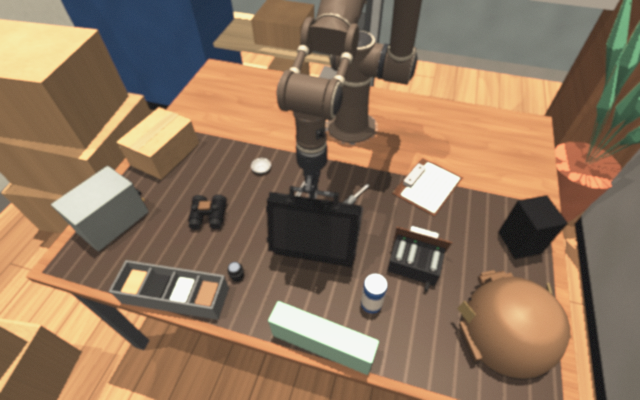

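View pics/d34.png

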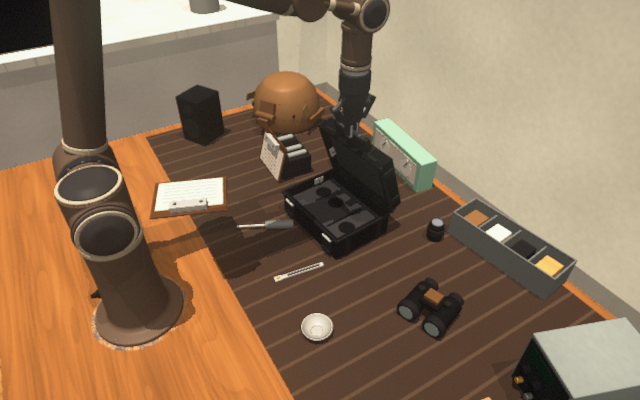

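The lid is up and still at about 1.248 rad, with the bar gripped. The clipboard leans on the charger front with its clip up at (272,150) in the side view, and the bystanders haven't moved. I'm handing in.

```bash
python3 -c "
from rig import arm
print(arm.sign_off())"
```

```text
the job is handed in; nothing more can be done
None
```

I leaned the clipboard on the charger and let it go, then lifted the lid by its grab bar. I handed the job in at about 22.5 s, with the gripper still holding the bar.

**Clipboard:** it stands on its lower edge against the charger's top front edge, clip up and card facing the robot, leaning about 15–16° back. It stayed put in every later picture.

**Lid:** I measured 1.248 rad against the 1.25 balance point. The lid's corners in the side view also fitted 1.25, and the angle was steady over the last 0.4 s.

**Checks that disagreed:**
- **Bar in the grip:** the bar rolled about 7 mm down the pads as the lid swung, so my first estimate of where it sat in the grip was off. I corrected the angle for this, using the bar's apparent width in the wrist camera. The grip stayed firm.
- **Leftover force:** 1.5–3 N, within about 1 N of sensor noise, still pushed the lid towards shut at the end. I put it down to the bar's turning friction in the pads, but did not prove that.
- **Case angle:** different views gave 4–6.5° (I used 6°), and the bar ended about 2 mm sideways of the line I had predicted.

In the last pictures, nothing else in the scene had visibly moved.

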